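Stack and press a model tower

TASK

Take the lid off the red tin by its knob and lay it flat on the bench, then build the model tower squarely in the corner angles of the press's draw-out table: the wooden plinth first, then every white storey that is in the tin, then the grey roof on top. Push the table fully in under the press, pull the sprung lever down until the press plate bears firmly on the roof, hold it there for about a second, and ease the lever slowly all the way back up without letting it spring. Draw the table fully out again with the tower still standing square in it, put the lid back on the tin, and leave the mouse, the tape dispenser and the foam offcut where they are.

Things in the scene. Friction and masses are not known exactly. Their poses are not given: they have to be found in the camera images.
- press: Green bench lever press, fixed. Origin on the bench below its ram axis; x points back to the column, -y to the loading side, z up. Base 14 mm thick, x -65 to 65 mm, y -340 to 100 mm. Column at x 100 to 160 mm. Head 70 mm wide, 200 to 310 mm above the bench, x from -30 mm back to the column, the lever on its +y side; the ram stands out of it up to 375 mm.
- ram: The press's ram; origin at the centre of the underside of its round steel press plate (64 mm across, 10 mm thick), 175 mm above the bench when the lever is up. It moves straight down 54 mm for each radian of the lever.
- lever (a joint): Press lever angle: 0 up at rest (arm 30 degrees above level), to 1.4 rad as the grip is pulled down. A spring pulls it up with 4 to 9 N at the grip and snaps it back if let go. Once the plate meets the roof, each further N at the grip adds 3.7 N on the plate; firmly: over 15 N on the roof, about 15 N in all at the grip. Slowly: under 1.2 rad/s until within 0.2 rad of rest.
- lever_grip (a point): Middle of the lever's black cylindrical grip, 22 mm diameter, 105 mm long, lying level along the press's y axis, free on all sides; its inner end joins a 16 mm steel arm, 61 mm from this point on the press's -y side. It travels on a circle of 200 mm about lever_pivot.
- lever_pivot (a point): Point on the lever's axis (parallel to the press's y axis), 240 mm above the bench, 54 mm behind the ram axis, level with lever_grip along that axis. The grip starts in front of it (press -x side) and above.
- shuttle (a joint): Position of the press's draw-out table in m: 0 fully out on the press's -y side (the loading place), 0.18 fully in with the pocket right below the ram (within 5 mm of either stop will do). It slides level along the press's y axis with about 3 N of friction and stays where it is left.
- pocket (a point): Centre of the floor of the pocket on the draw-out table, 35 mm above the bench; axes parallel to the press's. Four upright aluminium corner angles, 4 mm thick, legs 18 mm long, 85 mm tall plus a 9 mm lip flared outward, enclose a square 84 by 84 mm, open at the middle of each side.
- table_knob (a point): Middle of the red upright knob of the draw-out table, a cylinder 24 mm across from 46 to 88 mm above the bench, 130 mm from the pocket's centre on the press's -y side. Push or pull it along the press's y axis.
- tin: Red square tin, fixed, 190 by 190 by 46 mm outside, walls and floor 5 mm; origin at the centre of its underside. The storeys and the roof lie flat inside it in a two by two pattern, about 44 mm off its centre lines, in any arrangement.
- lid: Loose lid of the tin, 220 g: red plate 194 by 194 by 4 mm on top of a centring plate 172 by 172 by 6 mm that drops into the tin with 4 mm to spare each side. Origin at the centre of its underside: 40 mm above the bench when it sits on the tin, 0 when flat on the bench.
- lid_knob (a point): Middle of the black knob standing in the centre of the lid, a cylinder 28 mm across; its top is 44 mm and this point 32 mm above the lid's underside, the lower edge of the grip 16 mm.
- plinth: Plinth of the tower, loose on the bench: dark wood slab 80 by 80 by 16 mm with a light-blue foam core 36 by 36 by 14 mm standing in the middle of its top (30 mm in all), sides parallel. Origin at the centre of its underside. 120 g.
- storey1: A storey of the tower, loose in the tin (may be absent): white slab 80 by 80 by 5 mm with a light-blue foam core 36 by 36 by 14 mm standing in the middle of its top (19 mm in all), sides parallel. All storeys are alike. Origin at the centre of its underside. 50 g.
- storey2: A storey of the tower, loose in the tin (may be absent): white slab 80 by 80 by 5 mm with a light-blue foam core 36 by 36 by 14 mm standing in the middle of its top (19 mm in all), sides parallel. All storeys are alike. Origin at the centre of its underside. 50 g.
- storey3: A storey of the tower, loose in the tin (may be absent): white slab 80 by 80 by 5 mm with a light-blue foam core 36 by 36 by 14 mm standing in the middle of its top (19 mm in all), sides parallel. All storeys are alike. Origin at the centre of its underside. 50 g.
- roof: Roof of the tower, loose in the tin: grey slab 80 by 80 by 5 mm with a pale wood block 36 by 36 by 15 mm in the middle of its top (20 mm in all), sides parallel. Origin at the centre of its underside. 50 g.
- mouse: Black computer mouse, about 100 by 60 by 32 mm, a bystander on the bench. Origin at its underside.
- tape: Black desk tape dispenser, 60 by 140 by 90 mm, a bystander on the bench. Origin at the centre of its underside, long side along its y.
- offcut: Light-blue foam offcut, 50 by 100 by 35 mm, a bystander on the bench. Origin at the centre of its underside.
Mind the look-alikes: they are no part of the job. Of the things shaped like the plinth, the wood one is meant.

How it is judged (in metres and radians):
On the way, in this order (a step that is already met when the one before it is completed fails the run):
1. the lid lies flat on the bench beside the tin and the plinth sits in the pocket (horizontal distance between lid and tin above 0.19 m and height (world z) of lid below 0.006 m and angle between lid's own z axis and vertical below 0.05 rad and contact force between the fingers and lid below 0.1 N and horizontal distance between plinth and pocket below 0.006 m and angle between plinth's own z axis and vertical below 0.06 rad and (angle between the x axis of plinth and the x axis of pocket, either way round below 0.1 rad or angle between the x axis of plinth and the y axis of pocket, either way round below 0.1 rad) and z of plinth in the frame of pocket between -0.004 and 0.004 m and contact force between the fingers and plinth below 0.1 N), for 0.3 s.
2. every storey is stacked squarely on the plinth in the pocket (horizontal distance between each of plinth, storey1, storey2, storey3 and pocket below 0.006 m and angle between each of plinth, storey1, storey2, storey3's own z axis and vertical below 0.06 rad and (angle between the x axis of plinth and the x axis of pocket, either way round below 0.1 rad or angle between the x axis of plinth and the y axis of pocket, either way round below 0.1 rad) and z of plinth in the frame of pocket between -0.004 and 0.004 m and (angle between the x axis of storey1 and the x axis of pocket, either way round below 0.1 rad or angle between the x axis of storey1 and the y axis of pocket, either way round below 0.1 rad) and z of storey1 in the frame of pocket between 0.025 and 0.073 m and (angle between the x axis of storey2 and the x axis of pocket, either way round below 0.1 rad or angle between the x axis of storey2 and the y axis of pocket, either way round below 0.1 rad) and z of storey2 in the frame of pocket between 0.025 and 0.073 m and (angle between the x axis of storey3 and the x axis of pocket, either way round below 0.1 rad or angle between the x axis of storey3 and the y axis of pocket, either way round below 0.1 rad) and z of storey3 in the frame of pocket between 0.025 and 0.073 m and contact force between the fingers and storey1 below 0.1 N and contact force between the fingers and storey2 below 0.1 N and contact force between the fingers and storey3 below 0.1 N), for 0.3 s.
3. the roof is stacked squarely on the storeys (horizontal distance between each of plinth, storey1, storey2, storey3, roof and pocket below 0.006 m and angle between each of plinth, storey1, storey2, storey3, roof's own z axis and vertical below 0.06 rad and (angle between the x axis of plinth and the x axis of pocket, either way round below 0.1 rad or angle between the x axis of plinth and the y axis of pocket, either way round below 0.1 rad) and z of plinth in the frame of pocket between -0.004 and 0.004 m and (angle between the x axis of storey1 and the x axis of pocket, either way round below 0.1 rad or angle between the x axis of storey1 and the y axis of pocket, either way round below 0.1 rad) and z of storey1 in the frame of pocket between 0.025 and 0.073 m and (angle between the x axis of storey2 and the x axis of pocket, either way round below 0.1 rad or angle between the x axis of storey2 and the y axis of pocket, either way round below 0.1 rad) and z of storey2 in the frame of pocket between 0.025 and 0.073 m and (angle between the x axis of storey3 and the x axis of pocket, either way round below 0.1 rad or angle between the x axis of storey3 and the y axis of pocket, either way round below 0.1 rad) and z of storey3 in the frame of pocket between 0.025 and 0.073 m and (angle between the x axis of roof and the x axis of pocket, either way round below 0.1 rad or angle between the x axis of roof and the y axis of pocket, either way round below 0.1 rad) and z of roof in the frame of plinth above 0.045 m and z of roof in the frame of storey1 above 0.013 m and z of roof in the frame of storey2 above 0.013 m and z of roof in the frame of storey3 above 0.013 m and (z of roof in the frame of pocket between 0.044 and 0.053 m or z of roof in the frame of pocket between 0.063 and 0.072 m or z of roof in the frame of pocket between 0.082 and 0.091 m) and contact force between the fingers and roof below 0.1 N), for 0.3 s.
4. the table is fully in under the press with the tower square in it (horizontal distance between each of plinth, storey1, storey2, storey3, roof and pocket below 0.006 m and angle between each of plinth, storey1, storey2, storey3, roof's own z axis and vertical below 0.06 rad and (angle between the x axis of plinth and the x axis of pocket, either way round below 0.1 rad or angle between the x axis of plinth and the y axis of pocket, either way round below 0.1 rad) and z of plinth in the frame of pocket between -0.004 and 0.004 m and (angle between the x axis of storey1 and the x axis of pocket, either way round below 0.1 rad or angle between the x axis of storey1 and the y axis of pocket, either way round below 0.1 rad) and z of storey1 in the frame of pocket between 0.025 and 0.073 m and (angle between the x axis of storey2 and the x axis of pocket, either way round below 0.1 rad or angle between the x axis of storey2 and the y axis of pocket, either way round below 0.1 rad) and z of storey2 in the frame of pocket between 0.025 and 0.073 m and (angle between the x axis of storey3 and the x axis of pocket, either way round below 0.1 rad or angle between the x axis of storey3 and the y axis of pocket, either way round below 0.1 rad) and z of storey3 in the frame of pocket between 0.025 and 0.073 m and (angle between the x axis of roof and the x axis of pocket, either way round below 0.1 rad or angle between the x axis of roof and the y axis of pocket, either way round below 0.1 rad) and z of roof in the frame of plinth above 0.045 m and z of roof in the frame of storey1 above 0.013 m and z of roof in the frame of storey2 above 0.013 m and z of roof in the frame of storey3 above 0.013 m and (z of roof in the frame of pocket between 0.044 and 0.053 m or z of roof in the frame of pocket between 0.063 and 0.072 m or z of roof in the frame of pocket between 0.082 and 0.091 m) and value of joint shuttle above 0.175 m), for 0.3 s.
5. the lever is pulled down and the press plate bears firmly on the roof (contact force between ram and roof above 15 N and value of joint shuttle above 0.175 m), for 0.6 s.
6. the lever is back up at rest (value of joint lever below 0.05 rad), for 0.3 s.
At the end, for the whole second after the job is handed in: Plinth, storeys, roof stacked in order in the pocket, each within 6 mm of its centre, upright, sides parallel within 0.1 rad (any quarter turn); table out within 5 mm; lever up within 0.05 rad; lid down on the tin within 7 mm, level; all at rest and released (horizontal distance between each of plinth, storey1, storey2, storey3, roof and pocket below 0.006 m and angle between each of plinth, storey1, storey2, storey3, roof's own z axis and vertical below 0.06 rad and (angle between the x axis of plinth and the x axis of pocket, either way round below 0.1 rad or angle between the x axis of plinth and the y axis of pocket, either way round below 0.1 rad) and z of plinth in the frame of pocket between -0.004 and 0.004 m and (angle between the x axis of storey1 and the x axis of pocket, either way round below 0.1 rad or angle between the x axis of storey1 and the y axis of pocket, either way round below 0.1 rad) and z of storey1 in the frame of pocket between 0.025 and 0.073 m and (angle between the x axis of storey2 and the x axis of pocket, either way round below 0.1 rad or angle between the x axis of storey2 and the y axis of pocket, either way round below 0.1 rad) and z of storey2 in the frame of pocket between 0.025 and 0.073 m and (angle between the x axis of storey3 and the x axis of pocket, either way round below 0.1 rad or angle between the x axis of storey3 and the y axis of pocket, either way round below 0.1 rad) and z of storey3 in the frame of pocket between 0.025 and 0.073 m and (angle between the x axis of roof and the x axis of pocket, either way round below 0.1 rad or angle between the x axis of roof and the y axis of pocket, either way round below 0.1 rad) and z of roof in the frame of plinth above 0.045 m and z of roof in the frame of storey1 above 0.013 m and z of roof in the frame of storey2 above 0.013 m and z of roof in the frame of storey3 above 0.013 m and (z of roof in the frame of pocket between 0.044 and 0.053 m or z of roof in the frame of pocket between 0.063 and 0.072 m or z of roof in the frame of pocket between 0.082 and 0.091 m) and x of lid in the frame of tin between -0.007 and 0.007 m and y of lid in the frame of tin between -0.007 and 0.007 m and z of lid in the frame of tin between 0.036 and 0.043 m and angle between lid's own z axis and vertical below 0.03 rad and value of joint lever below 0.05 rad and value of joint shuttle below 0.005 m and linear speed of each of lid, plinth, roof, storey1, storey2, storey3 below 0.02 m/s); the robot touches nothing.
It fails at once if the lever is let spring back (faster than 1.2 rad/s while more than 0.2 rad from rest) (value of joint lever above 0.2 rad and velocity of joint lever below -1.2 rad/s).
It fails at once if the mouse, the tape dispenser or the foam offcut is moved more than 30 mm (distance of any of mouse, tape, offcut from where it was at the start of the episode above 0.03 m).
Of storey1, storey2, storey3 only 1 to 3 are there at a start; the rules pass over those that are not, and their reading is None.
At some moment in a run one of lid, plinth may be knocked a few centimetres aside while the robot is not near it.
It also fails if it takes over 210 s, if anything falls off the work surface, if the arm or the gripper's body presses on something with over 40 N, if the wrist force passes 120 N, or if a joint passes its speed limit or range.

ROBOT

A 6-joint arm with a two-finger parallel gripper is mounted at the origin on the work surface. World frame = base frame: x ahead of the robot, y to its left, z up, the work surface at z = 0. Lengths are in mm, angles in rad, forces in N, time in s.
With the tool pointing down it reaches from about 275 to 750 mm from the base axis. Payload 10.2 kg.
Tool frame: the origin (TCP) lies midway between the tips of the shut fingers; the grasp point (between the pads) lies 19 mm behind it; z points along the fingers, y is the line along which they close (so a half turn about z gives the same grasp; the last joint's range is limited). The gripper opens to 85 mm and grips with 20 to 120 N. Pads are 22 mm wide; open, the fingers measure 114 mm over their backs; the gripper's body (76 mm by 85 mm) begins 54 mm behind the grasp point. The pads swing forward as they close: fully open they stand 13 mm farther back than shut.
Start: joints at [0.895, 0.313, 1.498, -0, 1.331, -0.223], TCP at [229.693, 472.094, 231.294] pointing down, gripper open.
Joint ranges: [-2.94, 2.94], [-0.97, 2.17], [0.19, 2.56], [-1.23, 4.37], [0.02, 3.11], [-2.88, 2.88]. Speed limits (rad/s): [2.39, 2.39, 3.01, 3.14, 3.14, 3.14].

INTERFACE

Orientations are given as a unit quaternion [w, x, y, z].
In Python, from rig import ctrl, capture, camera_info gives the robot as it stands.
- The arm moves only by the tool apply_moves, never from a script. Its argument "targets" is a list of rows, each a list of 3 entries, a list of its own where there are three numbers: the finger opening in mm, from 0 to 85.4, then the shift along the world's x, y, z in mm, then the turn, a rotation vector about the world's x, y, z in degrees. In form: [[grip, [dx, dy, dz], [rx, ry, rz]], ...]. A call has 1 to 20 rows; each row is the pose to reach, as a shift and turn from the pose commanded when the call began; what a row does not reach only later rows make up. A row lasts 1/10 s, in which the tool goes at most 50 mm and 8.59 degrees, less where a joint would pass 70% of its speed; a pose out of reach is approached as far as the arm can. A call with a gripper value outside its range is refused whole. The fingers move at their own pace and stop on an object; "squeeze" is the grip in N (left out, the last holds). Time passes only in rows, so rows that repeat a pose let the fingers close. It gives the time, the measured TCP pose, the force, the opening and the grip force at its end, in the units of the state.
- ctrl.sense(): the state, without advancing time (a new reading comes with each control period).
- capture(name): name is "scene" or "top"; returns (picture, depth): 400x640x3 uint8, blue, green, red; 400x640 float32, mm along the optical axis (not along the pixel's ray), 0 where there is no reading.
- camera_info(name): a dict with "vfov" (degrees; the focal length in pixels is half the picture's height over the tangent of half this angle, whatever the lens; pixels are square), "cx", "cy" (the principal point, pixels), "extrinsics" (4x4, takes a point from camera to world coordinates). Camera axes: x right, y down, z forward; pixel columns grow to the right and rows downward; lengths in mm; the calibration is good to about 2 mm. A picture is of the moment at which its call begins. camera_info takes no time and is no camera call.
- ctrl.finish_job(): hands the job in; it is judged then, once.
The state is a dict: "time_s": time; "joints": joint angles; "dq": joint speeds; "tau": joint torques, N m; "eef_pos": TCP position; "ee_rot": TCP orientation; "force": force on the tool from outside, world axes, zero at the start; "wrist_torque": the same for the moment, N m; "grip_width": opening from 0.0 (shut) to 1.0 (fully open); "grip_force": force on a finger pad.
Only numpy, scipy, OpenCV 4.12 (cv2) and the standard library are available. Lean on these libraries where they do the work, as an engineer would, in place of code of your own. Each camera call takes 0.05 s, during which the arm holds its last target. There are 200 camera calls.

## Working session

There is one attempt and no reset: what is moved stays moved. The work goes in short steps, Python scripts to look and compute and a tool call to move; the robot and the scene stay as the last step left them, time stands still between calls to the robot, and variables do not carry over. Pictures are saved under pics/ and viewed, at most 14 in all, crops included, and the job is handed in when it is done.

Besides the shell and the picture viewer there is one more tool, called after "Call:" in YAML: its name, and indented under it one key for each argument. apply_moves: Moves the arm, as the interface text tells. Its arguments: {"type":"object","properties":{"targets":{"type":"array","items":{"type":"array"}},"squeeze":{"type":"number"}},"required":["targets"]}

```bash
mkdir -p pics; ls
cat > h.py <<'E'
import numpy as np, cv2
from rig import ctrl, capture, camera_info
def cam(name):
    i=camera_info(name); f=200/np.tan(np.radians(i['vfov'])/2)
    return f,i['cx'],i['cy'],np.array(i['extrinsics'])
def cloud(name,d):
    f,cx,cy,E=cam(name)
    v,u=np.mgrid[:400,:640]
    P=np.stack([(u-cx)*d/f,(v-cy)*d/f,d],-1)
    W=P@E[:3,:3].T+E[:3,3]; W[d<=0]=np.nan
    return W
def snap(name,tag):
    im,d=capture(name); cv2.imwrite(f'pics/{tag}.png',im); np.save(f'pics/{tag}.npy',cloud(name,d)); return im,cloud(name,d)
def crop(src,dst,x0,x1,y0,y1,k):
    im=cv2.imread(f'pics/{src}.png')[y0:y1,x0:x1]; cv2.imwrite(f'pics/{dst}.png',cv2.resize(im,None,fx=k,fy=k,interpolation=cv2.INTER_CUBIC))
E
python3 - <<'E'
from h import *
for n in ('scene','top'):
    im,W=snap(n,n+'0'); print(n,camera_info(n))
print(ctrl.sense())
a=np.hstack([cv2.imread('pics/scene0.png')]);
E
```

```text
pics
scene {'vfov': 50.585331836342384, 'cx': 322.3035788029526, 'cy': 198.67929728811592, 'extrinsics': array([[-2.05620817e-01,  6.77184617e-01, -7.06499168e-01,
         1.33874202e+03],
       [ 9.78631307e-01,  1.42961878e-01, -1.47792649e-01,
         2.05712544e+02],
       [ 9.19539213e-04, -7.21791449e-01, -6.92110005e-01,
         1.03440187e+03],
       [ 0.00000000e+00,  0.00000000e+00,  0.00000000e+00,
         1.00000000e+00]])}
top {'vfov': 46.06873116485129, 'cx': 320.09814760758803, 'cy': 201.96405542587559, 'extrinsics': array([[ 1.36356710e-02, -9.95712037e-01,  9.14964943e-02,
         4.00999881e+02],
       [-9.99892967e-01, -1.40635728e-02, -4.03356616e-03,
         2.49380109e+01],
       [ 5.30303798e-03, -9.14317008e-02, -9.95797229e-01,
         1.43523796e+03],
       [ 0.00000000e+00,  0.00000000e+00,  0.00000000e+00,
         1.00000000e+00]])}
{'time_s': 0.1, 'joints': array([ 8.94581206e-01,  3.13405440e-01,  1.49833921e+00, -2.07536877e-05,
        1.33099839e+00, -2.23400809e-01]), 'dq': array([ 0.00107899, -0.00224715, -0.0029235 ,  0.00041747, -0.00063664,
        0.00148836]), 'tau': array([ 4.06165025e-03, -4.12901008e+01, -2.60141051e+01, -9.33988349e-05,
        3.04669498e-03,  2.47506813e-05]), 'eef_pos': array([229.56003899, 471.90484588, 230.79471639]), 'ee_rot': array([-2.41013129e-04,  2.24475384e-01,  9.74479590e-01, -5.22359851e-04]), 'force': array([ 0.48453034,  0.2869698 , -0.13885913]), 'wrist_torque': array([ 0.05374741, -0.0012721 ,  0.00923059]), 'grip_force': 0.0, 'grip_width': 1.0020127866031203}
```

View pics/scene0.png

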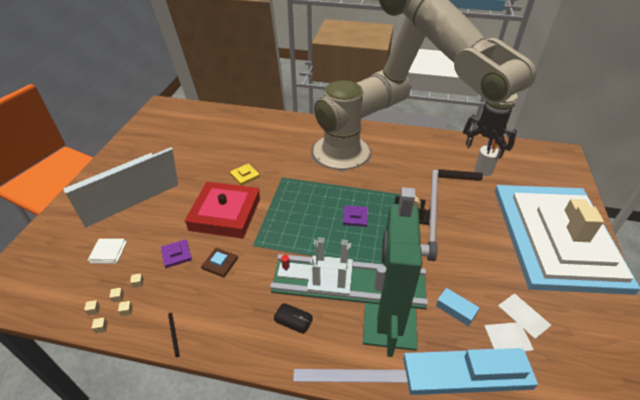

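View pics/top0.png

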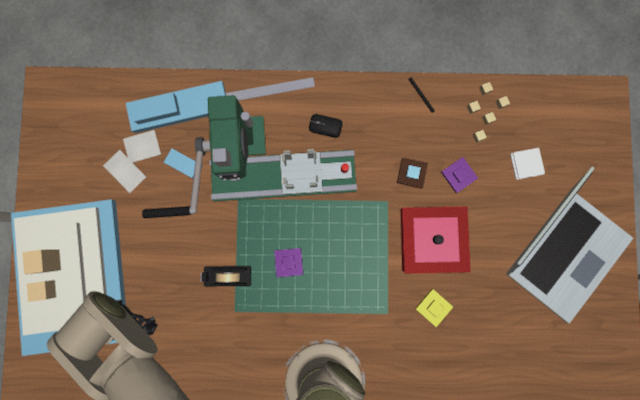

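The top view shows the press at the upper centre, with the knob at (345,168), the pocket at (301,171) and the grip at (167,212). The lidded tin is at (438,240), the mouse at (325,126), the tape at (227,276) and the offcut at (181,163). Four things are plinth-shaped: brown with a blue core (412,173), purple (459,175), purple (288,262) and yellow (435,308). Only the one at (412,173) is dark wood, and an enlarged crop should confirm it.

Run:
```python
from h import *
crop('top0','c1',390,490,130,290,3); crop('top0','c2',130,370,80,230,3)
a=cv2.imread('pics/c1.png'); b=cv2.imread('pics/c2.png')
b=cv2.resize(b,None,fx=.69,fy=.69) if 0 else b
cv2.imwrite('pics/c1.png',a)
W=np.load('pics/top0.npy')
def comp(mask,lab):
    p=W[mask]; p=p[~np.isnan(p[:,0])]
    r=cv2.minAreaRect(p[:,:2].astype(np.float32)); print(lab,len(p),np.round(r[0],1),np.round(r[1],1),round(r[2],1),'z',np.round(np.percentile(p[:,2],[5,50,95]),1))
v,u=np.mgrid[:400,:640]
def box(x0,x1,y0,y1,z0,z1): return (u>=x0)&(u<x1)&(v>=y0)&(v<y1)&(W[...,2]>z0)&(W[...,2]<z1)
comp(box(395,430,155,192,9,22),'plinth slab'); comp(box(395,430,155,192,25,36),'plinth core')
comp(box(395,480,200,280,35,60),'tin+lid'); comp(box(425,452,228,252,70,95),'lid knob')
comp(box(335,356,160,178,78,96),'table knob')
comp(box(280,325,145,195,105,140),'posts')
comp(box(138,190,200,222,200,420),'grip')
comp(box(205,260,90,185,290,325),'head'); comp(box(200,245,140,185,340,400),'ram top')
S=np.load('pics/scene0.npy')
for n,(x,y) in dict(lidknob=(222,198),plinthcore=(218,258),tknob=(285,259),grip=(460,175),gripin=(440,174),gripout=(479,176)).items(): print(n,np.round(S[y,x],1))
for n,(x,y) in dict(lidknob=(438,239),plinthcore=(413,173),tknob=(345,168),grip=(166,212),gi=(186,211),go=(146,213),mouse=(325,126),tape=(227,276),off=(181,163)).items(): print(n,np.round(W[y,x],1))
```

```text
plinth slab 522 [ 627.6 -261.3] [80.1 80.6] 78.4 z [11.4 16.3 20.5]
plinth core 134 [ 627.1 -261.9] [36.7 35.6] 78.9 z [25.8 29.7 34.3]
tin+lid 4260 [ 424.2 -324.1] [194.1 196.8] 2.0 z [45.9 50.6 55.4]
lid knob 79 [ 424.8 -322.4] [25.8 25.6] 0.7 z [78.  82.9 88.6]
table knob 56 [629.  -51.4] [23.2 21. ] 88.3 z [81.2 88.2 92.1]
posts 197 [618.9  78.7] [100.6 101.7] 3.5 z [110.7 125.8 132.9]
grip 442 [474.6 376.7] [ 22.  108.4] 4.6 z [342.8 349.6 353.9]
head 2058 [668.  257.4] [193.8  74.7] 4.8 z [300.8 311.3 318.7]
ram top 246 [604.3 251.8] [31.3 30.4] 4.7 z [347.9 374.8 378.4]
lidknob [ 436.2 -314.8   87.6]
plinthcore [ 628.9 -261.2   30.2]
tknob [634.4 -48.6  88.3]
grip [479.8 377.9 344.7]
gripin [485.9 328.9 344.4]
gripout [477.7 423.2 347.7]
lidknob [ 423.3 -320.6   81.9]
plinthcore [ 622.  -260.3   29.2]
tknob [624.4 -51.2  89.1]
grip [472.4 375.8 350.3]
gi [475.4 330.  349.7]
go [469.5 422.2 349. ]
mouse [761.    7.6  36.1]
tape [310.6 280.1  88.7]
off [642.1 440.3  31.3]
```

View pics/c1.png

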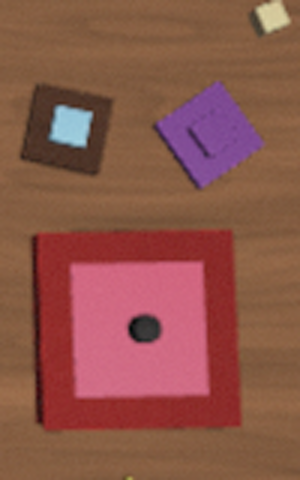

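View pics/c2.png

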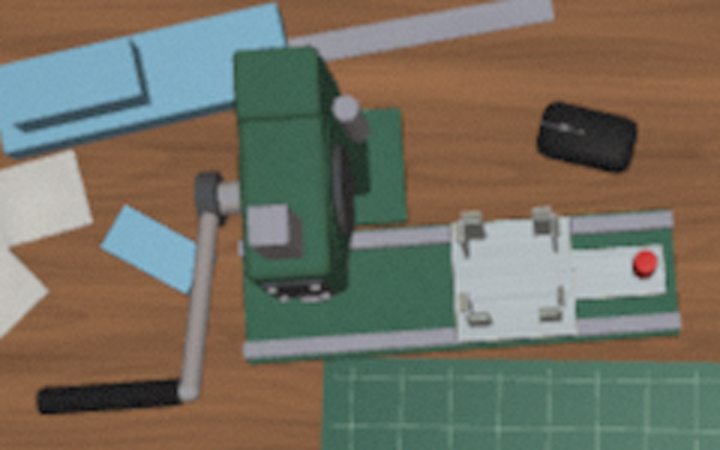

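Confirmed in the crop: the dark slab with the light-blue core at (412,173) is the plinth, while the purple and yellow ones are decoys. The press is yawed about 4.5°, and depth agrees with the text heights. Next I move over the lid.

Call:
apply_moves:
  targets:
    - [60,[195,-795,-100],[0,0,-62]]
    - [60,[195,-795,-100],[0,0,-62]]
    - [60,[195,-795,-100],[0,0,-62]]
    - [60,[195,-795,-100],[0,0,-62]]
    - [60,[195,-795,-100],[0,0,-62]]
    - [60,[195,-795,-100],[0,0,-62]]
    - [60,[195,-795,-100],[0,0,-62]]
    - [60,[195,-795,-100],[0,0,-62]]
    - [60,[195,-795,-100],[0,0,-62]]
    - [60,[195,-795,-100],[0,0,-62]]
    - [60,[195,-795,-100],[0,0,-62]]
    - [60,[195,-795,-100],[0,0,-62]]
    - [60,[195,-795,-100],[0,0,-62]]
    - [60,[195,-795,-100],[0,0,-62]]
    - [60,[195,-795,-100],[0,0,-62]]
    - [60,[195,-795,-100],[0,0,-62]]
    - [60,[195,-795,-100],[0,0,-62]]
    - [60,[195,-795,-100],[0,0,-62]]
    - [60,[195,-795,-100],[0,0,-62]]
    - [60,[195,-795,-100],[0,0,-62]]
  squeeze: 40

```text
time_s: 2.1
eef_pos: [424.6, -321.9, 131.4]
ee_rot: [-0.0, 0.694, 0.72, 0.0]
force: [0.1, -0.5, 0.3]
grip_width: 0.704
grip_force: 0.0
```

Run:
```python
from h import *
W=np.load('pics/top0.npy');S=np.load('pics/scene0.npy')
print('mat z',[np.round(np.nanmedian(W[y:y+10,x:x+10].reshape(-1,3),0),1) for x,y in((320,230),(350,230),(370,290),(380,206),(392,296),(500,330))])
def rect(M,x,y,z0,z1,lab):
    m=(M[...,0]>x[0])&(M[...,0]<x[1])&(M[...,1]>y[0])&(M[...,1]<y[1])&(M[...,2]>z0)&(M[...,2]<z1)
    p=M[m]; r=cv2.minAreaRect(p[:,:2].astype(np.float32)); print(lab,len(p),np.round(r[0],1),np.round(r[1],1),round(r[2],1),np.round(np.median(p,0),1))
for M,n in((W,'top'),(S,'scene')):
    rect(M,(595,660),(-75,-30),84,95,n+' tknob'); rect(M,(550,690),(10,145),115,135,n+' posts'); rect(M,(560,800),(200,310),303,318,n+' head'); rect(M,(570,640),(220,290),368,385,n+' ram'); rect(M,(440,510),(310,440),340,356,n+' grip'); rect(M,(405,445),(-345,-300),80,92,n+' lidknob')
    rect(M,(320,530),(-430,-220),45,56,n+' lid')
    rect(M,(520,700),(-110,370),9,19,n+' base'); rect(M,(520,700),(-110,370),19,30,n+' rails')
    rect(M,(590,660),(-300,-220),26,34,n+' pcore')
```

```text
mat z [array([432.3,   3. ,   1.8]), array([433.5, -87.9,   1.7]), array([ 255.5, -148. ,    1.9]), array([ 509.3, -178.4,    1.5]), array([ 238.6, -214.9,    0.9]), array([ 1.426e+02, -5.384e+02,  5.000e-01])]
top tknob 46 [629.  -51.4] [23.2 21. ] 88.3 [627.8 -51.2  88.8]
top posts 182 [618.9  78.7] [100.6 101.7] 3.5 [647.1 103.1 126. ]
top head 1761 [669.5 256.7] [191.   71.3] 4.6 [675.  253.5 311.3]
top ram 192 [604.3 251.8] [31.3 30.3] 5.0 [604.  251.4 375.3]
top grip 496 [475.7 369.7] [ 30.7 121.8] 10.7 [474.5 369.8 349.2]
top lidknob 65 [ 424.6 -322.5] [24.9 25. ] 70.8 [ 426.  -323.4   83.6]
top lid 3996 [ 424.2 -323.4] [194.1 195.4] 1.9 [ 423.  -322.7   50.6]
top base 2252 [609.  125.2] [460.6 179.7] 89.4 [597.2 192.8  14.3]
top rails 1132 [626.7 133.7] [156.3 438.8] 3.8 [581.9 160.6  24. ]
top pcore 111 [ 627.1 -262. ] [36.2 35.7] 78.3 [ 627.8 -260.3   29.9]
scene tknob 46 [629.7 -50.4] [21.3 20.4] 59.3 [629.5 -50.   87.5]
scene posts 208 [618.1  78.4] [104.5 101.5] 4.5 [589.4  78.4 124.1]
scene head 1746 [669.5 258.4] [189.8  71.2] 3.8 [688.5 258.4 310.8]
scene ram 145 [605.1 252.5] [36.8 28. ] 4.6 [605.2 252.7 374.4]
scene grip 346 [476.7 371.2] [ 19.7 121.4] 5.6 [479.  372.1 347.6]
scene lidknob 41 [ 423.2 -322.3] [29.8 22.9] 24.2 [ 423.1 -321.7   83.1]
scene lid 2322 [ 423.  -322.9] [198.3 195.7] 1.9 [ 435.4 -317.    50.3]
scene base 1723 [620.4 133.1] [159.1 444.3] 0.2 [639.9 166.2  13.9]
scene rails 899 [626.9 134.3] [153.  438.9] 4.8 [656.  122.8  23.8]
scene pcore 121 [ 626.5 -261. ] [37.  41.7] 78.9 [ 628.3 -260.2   29.9]
```

Call:
apply_moves:
  targets:
    - [60,[0,0,-40],[0,0,0]]
    - [60,[0,0,-74],[0,0,0]]
    - [60,[0,0,-74],[0,0,0]]
    - [60,[0,0,-74],[0,0,0]]
    - [15,[0,0,-74],[0,0,0]]
    - [15,[0,0,-74],[0,0,0]]
    - [15,[0,0,-74],[0,0,0]]
    - [15,[0,0,-74],[0,0,0]]
    - [15,[0,0,-74],[0,0,0]]
    - [15,[0,0,-74],[0,0,0]]
    - [15,[0,0,-74],[0,0,0]]
  squeeze: 50

```text
time_s: 3.2
eef_pos: [425.2, -323.4, 59.1]
ee_rot: [0.001, 0.694, 0.72, -0.0]
force: [-2.5, 0.7, 8.8]
grip_width: 0.31
grip_force: 48.7
```

Call:
apply_moves:
  targets:
    - [15,[0,0,20],[0,0,0]]
    - [15,[0,0,45],[0,0,0]]
    - [15,[0,0,70],[0,0,0]]
    - [15,[-10,40,80],[0,0,0]]
    - [15,[-20,80,80],[0,0,0]]
    - [15,[-30,120,80],[0,0,0]]
    - [15,[-40,160,80],[0,0,0]]
    - [15,[-50,200,80],[0,0,0]]
    - [15,[-60,243,70],[0,0,0]]
    - [15,[-60,243,40],[0,0,0]]
    - [15,[-60,243,10],[0,0,0]]
    - [15,[-60,243,0],[0,0,0]]
    - [15,[-60,243,0],[0,0,0]]

```text
time_s: 4.5
eef_pos: [364.1, -79.5, 56.8]
ee_rot: [-0.001, 0.694, 0.72, -0.0]
force: [1.4, 0.2, -1.7]
grip_width: 0.313
grip_force: 49.7
```

Run:
```python
from h import *
for n in('top','scene'): im,W=snap(n,n+'1')
T=cv2.imread('pics/top1.png')[130:320,250:500]; cv2.imwrite('pics/c3.png',cv2.resize(T,None,fx=3,fy=3,interpolation=cv2.INTER_CUBIC))
print(ctrl.sense()['force'],ctrl.sense()['eef_pos'],ctrl.sense()['grip_width'])
```

```text
[-0.93970489  0.43885788 -1.89794177] [365.0884286  -80.144901    58.02080878] 0.31493882832743647
```

View pics/c3.png

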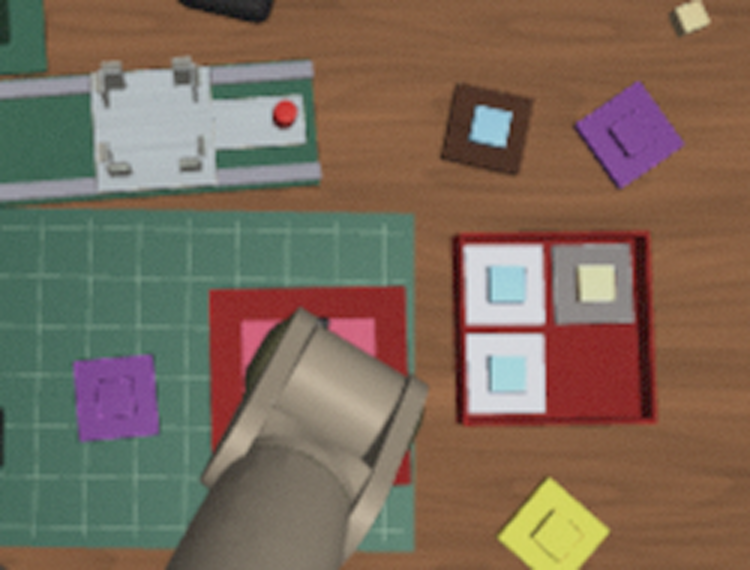

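Picture: the lid hangs over the mat. The open tin holds two white storeys, at crop (507,284) and (507,374), and the grey roof at (597,284).

Call:
apply_moves:
  targets:
    - [15,[0,0,-20],[0,0,0]]
    - [15,[0,0,-33],[0,0,0]]
    - [15,[0,0,-37],[0,0,0]]
    - [15,[0,0,-37],[0,0,0]]
    - [15,[0,0,-37],[0,0,0]]
    - [60,[0,0,-37],[0,0,0]]
    - [60,[0,0,-37],[0,0,0]]
    - [60,[0,0,-37],[0,0,0]]
    - [60,[0,0,-37],[0,0,0]]
    - [60,[0,0,10],[0,0,0]]
    - [60,[0,0,60],[0,0,0]]
    - [60,[0,0,80],[0,0,0]]
    - [60,[50,-40,80],[0,0,0]]

```text
time_s: 5.9
eef_pos: [403.3, -109.9, 141.1]
ee_rot: [0.003, 0.694, 0.72, 0.001]
force: [1.0, 0.1, 0.0]
grip_width: 0.705
grip_force: 0.0
```

```bash
cat >> h.py <<'E'
def rect(M,x,y,z0,z1,lab):
    m=(M[...,0]>x[0])&(M[...,0]<x[1])&(M[...,1]>y[0])&(M[...,1]<y[1])&(M[...,2]>z0)&(M[...,2]<z1)
    p=M[m]
    if len(p)<5: print(lab,'none'); return
    r=cv2.minAreaRect(p[:,:2].astype(np.float32)); print(lab,len(p),np.round(r[0],1),np.round(r[1],1),round(r[2],1),'med',np.round(np.median(p,0),1))
E
python3 - <<'E'
from h import *
for n in('top','scene'):
    W=np.load(f'pics/{n}1.npy')
    rect(W,(590,660),(-300,-220),26,34,n+' plinth core'); rect(W,(560,690),(-330,-190),11,21,n+' plinth slab')
    for k,x,y in(('A',(440,500),(-310,-240)),('roof',(440,500),(-400,-330)),('B',(350,410),(-310,-240))):
        rect(W,x,y,20,31,f'{n} {k} core')
    rect(W,(320,530),(-430,-220),41,52,n+' tin rim')
    rect(W,(550,690),(10,145),115,135,n+' posts')
E
```

```text
top plinth core 130 [ 627.5 -261.5] [36.4 36.7] 78.7 med [ 628.2 -260.8   30.3]
top plinth slab 496 [ 630.2 -247.6] [108.4  80.9] 78.9 med [ 624.2 -258.4   16.2]
top A core 131 [ 470.  -278.2] [33.3 36.8] 0.9 med [ 468.6 -278.    24.6]
top roof core 132 [ 471.3 -368.8] [33.5 36.9] 1.4 med [ 469.6 -367.4   25. ]
top B core 139 [ 380.3 -278.2] [32.8 37.5] 0.7 med [ 379.1 -278.6   24.4]
top tin rim 425 [ 425.8 -323.4] [189.1 192. ] 1.8 med [ 425.  -317.    45.5]
top posts 180 [618.9  78.7] [100.9 101.5] 3.4 med [647.4 101.7 125.1]
scene plinth core 118 [ 626.7 -261.1] [37.3 39.6] 78.3 med [ 627.5 -261.5   29.7]
scene plinth slab 447 [ 626.1 -261.2] [84.3 85.4] 77.9 med [ 636.9 -253.8   16. ]
scene A core 93 [ 467.9 -276.6] [38. 37.] 3.9 med [ 469.  -276.5   24. ]
scene roof core 101 [ 470.6 -367.4] [39.1 37.8] 3.3 med [ 470.  -365.9   24.4]
scene B core 84 [ 378.2 -277.8] [39.2 36.7] 0.6 med [ 380.  -278.2   23.3]
scene tin rim 363 [ 424.2 -322. ] [196.1 191. ] 1.4 med [ 443.4 -321.1   44.8]
scene posts 209 [618.1  78.4] [104.5 101.5] 4.5 med [588.3  57.8 123.7]
```

Call:
apply_moves:
  targets:
    - [60,[224,-150,-30],[0,0,-13.6]]
    - [60,[224,-150,-30],[0,0,-13.6]]
    - [60,[224,-150,-30],[0,0,-13.6]]
    - [60,[224,-150,-30],[0,0,-13.6]]
    - [60,[224,-150,-30],[0,0,-13.6]]
    - [60,[224,-150,-30],[0,0,-13.6]]
    - [60,[224,-150,-30],[0,0,-13.6]]
    - [60,[224,-150,-30],[0,0,-13.6]]
    - [60,[224,-150,-30],[0,0,-13.6]]
    - [60,[224,-150,-30],[0,0,-13.6]]

```text
time_s: 6.9
eef_pos: [627.4, -260.7, 108.0]
ee_rot: [0.0, 0.775, 0.633, 0.0]
force: [-0.2, 0.5, 0.4]
grip_width: 0.696
grip_force: 0.0
```

Run:
```python
from h import *
for n in('top','scene'): im,W=snap(n,n+'2'); rect(W,(265,465),(-200,40),7,18,n+' lid top'); rect(W,(300,430),(-150,-20),38,52,n+' lid knob')
s=ctrl.sense();print(s['eef_pos'],s['ee_rot'],s['force'])
```

```text
top lid top 438 [429.9 -60.7] [ 66.5 133.3] 0.8 med [442.3 -75.3  11. ]
top lid knob none
scene lid top 2107 [365.8 -75.4] [198.1 202.9] 1.8 med [377.4 -75.7  10.5]
scene lid knob 46 [365.8 -79.2] [28.6 23.5] 13.9 med [367.3 -79.7  42.8]
[ 627.49583322 -260.86318618  107.88669054] [2.04074490e-04 7.74580154e-01 6.32475724e-01 5.42056429e-05] [ 0.0876211  -0.29334778 -0.43028287]
```

Call:
apply_moves:
  targets:
    - [60,[0,0,-40],[0,0,0]]
    - [60,[0,0,-75],[0,0,0]]
    - [60,[0,0,-89],[0,0,0]]
    - [60,[0,0,-89],[0,0,0]]
    - [60,[0,0,-89],[0,0,0]]
    - [20,[0,0,-89],[0,0,0]]
    - [20,[0,0,-89],[0,0,0]]
    - [20,[0,0,-89],[0,0,0]]
    - [20,[0,0,-89],[0,0,0]]
    - [20,[0,0,-89],[0,0,0]]
    - [20,[0,0,-89],[0,0,0]]
    - [20,[0,0,-60],[0,0,0]]
    - [20,[0,0,-20],[0,0,0]]
    - [20,[0,0,30],[0,0,0]]
    - [20,[0,0,50],[0,0,0]]
    - [20,[0,0,50],[0,0,0]]
  squeeze: 30

```text
time_s: 8.6
eef_pos: [628.9, -261.8, 161.6]
ee_rot: [0.003, 0.775, 0.632, 0.001]
force: [0.4, -0.2, -0.7]
grip_width: 0.406
grip_force: 30.5
```

Run:
```python
from h import *
im,W=snap('scene','scene3'); 
im=cv2.imread('pics/scene3.png')[130:310,180:380]; cv2.imwrite('pics/c4.png',cv2.resize(im,None,fx=3,fy=3,interpolation=cv2.INTER_CUBIC))
s=ctrl.sense();print(s['eef_pos'],s['ee_rot'],s['force'],s['grip_width'])
m=W[(np.abs(W[...,0]-627)<70)&(np.abs(W[...,1]+261)<70)&(W[...,2]>80)]; print(np.percentile(m[:,2],[1,5,20]))
rect(W,(560,690),(-330,-190),145,162,'slab top')
```

```text
[ 627.99838848 -261.28165926  158.37628887] [1.10791260e-03 7.74627244e-01 6.32417004e-01 3.71070824e-04] [-1.32167905e-03 -1.95943093e-01 -1.79383522e+00] 0.40787245539713934
[146.81914404 156.14902692 231.55371454]
slab top 461 [ 628.6 -262.3] [84.4 81.3] 78.1 med [ 647.9 -243.2  156.7]
```

View pics/c4.png

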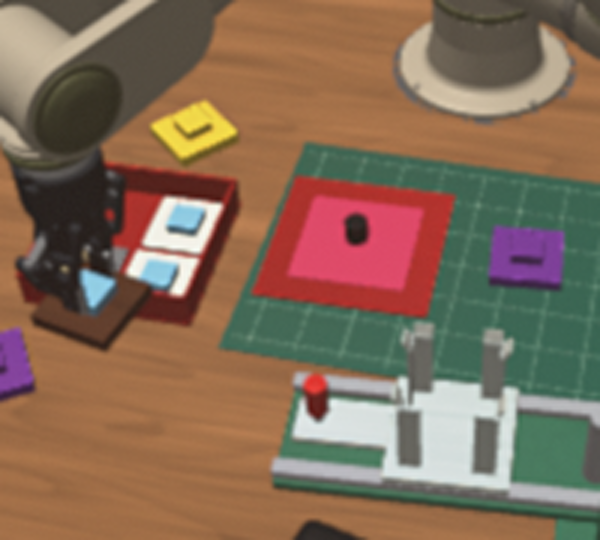

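Picture: the plinth hangs level from its core in the gripper, the lid lies flat on the mat, and the pocket is empty. I carry it over the pocket.

Call:
apply_moves:
  targets:
    - [20,[0,25,8],[0,0,2]]
    - [20,[-1,60,8],[0,0,4]]
    - [20,[-2,100,8],[0,0,8]]
    - [20,[-4,140,8],[0,0,12]]
    - [20,[-5,180,8],[0,0,16]]
    - [20,[-6,220,8],[0,0,16]]
    - [20,[-7,260,8],[0,0,16]]
    - [20,[-8,300,8],[0,0,16]]
    - [20,[-9,325,8],[0,0,16]]
    - [20,[-9,340,8],[0,0,16]]
    - [20,[-9,340,8],[0,0,16]]
    - [20,[-9,340,8],[0,0,16]]
    - [20,[-9,340,8],[0,0,16]]

```text
time_s: 9.95
eef_pos: [618.8, 77.4, 164.9]
ee_rot: [-0.0, 0.68, 0.734, -0.0]
force: [-0.1, -0.3, -1.5]
grip_width: 0.405
grip_force: 30.5
```

Run:
```python
from h import *
im,W=snap('scene','scene4')
s=ctrl.sense();print(s['eef_pos'],s['ee_rot'],s['force'],s['grip_width'])
rect(W,(550,690),(10,150),155,172,'slab top')
rect(W,(550,690),(10,145),115,134,'posts')
im,W=snap('top','top4');rect(W,(550,690),(10,150),155,172,'slab top t')
```

```text
[618.83891024  77.45646694 165.04237121] [-7.44516843e-05  6.79698418e-01  7.33491664e-01 -1.85651909e-04] [ 0.17465889 -0.05559665 -1.40639047] 0.41385074607168104
slab top 522 [619.8  77.6] [82.3 81. ] 3.3 med [634.   85.4 160.3]
posts 129 [618.7  78.4] [ 99.8 102.3] 5.3 med [651.1 113.7 125.4]
slab top t 101 [605.   80.1] [28.9 68.6] 0.9 med [602.3  59.4 161.7]
```

Call:
apply_moves:
  targets:
    - [20,[-0.5,1,-20],[0,0,0.2]]
    - [20,[-0.5,1,-40],[0,0,0.2]]
    - [20,[-0.5,1,-60],[0,0,0.2]]
    - [20,[-0.5,1,-80],[0,0,0.2]]
    - [20,[-0.5,1,-95],[0,0,0.2]]
    - [20,[-0.5,1,-105],[0,0,0.2]]
    - [20,[-0.5,1,-108],[0,0,0.2]]
    - [20,[-0.5,1,-108],[0,0,0.2]]

```text
time_s: 10.85
eef_pos: [618.4, 79.7, 57.5]
ee_rot: [0.0, 0.678, 0.735, 0.0]
force: [0.2, -0.2, -0.8]
grip_width: 0.408
grip_force: 30.5
```

Call:
apply_moves:
  targets:
    - [20,[0,0,-3],[0,0,0]]
    - [20,[0,0,-5],[0,0,0]]
    - [20,[0,0,-5],[0,0,0]]
    - [44,[0,0,-5],[0,0,0]]
    - [50,[0,0,-5],[0,0,0]]
    - [52,[0,0,-5],[0,0,0]]
    - [52,[0,0,10],[0,0,0]]
    - [52,[0,0,50],[0,0,0]]
    - [52,[0,0,100],[0,0,0]]
    - [52,[0,0,110],[0,0,0]]
    - [52,[-50,-40,120],[0,0,0]]
    - [52,[-100,-100,120],[0,0,0]]
    - [52,[-125,-145,120],[0,0,0]]
    - [52,[-125,-145,120],[0,0,0]]

```text
time_s: 12.25
eef_pos: [491.7, -66.4, 178.1]
ee_rot: [0.0, 0.678, 0.735, 0.0]
force: [0.6, -0.3, -0.1]
grip_width: 0.615
grip_force: 0.0
```

Run:
```python
from h import *
for n in('top','scene'):
    im,W=snap(n,n+'5'); rect(W,(550,690),(10,150),60,70,n+' core'); rect(W,(550,690),(10,150),45,57,n+' slab'); rect(W,(265,465),(-200,40),7,18,n+' lid')
    for k,x,y in(('A',(440,500),(-310,-240)),('roof',(440,500),(-400,-330)),('B',(350,410),(-310,-240))):
        rect(W,x,y,20,31,f'{n} {k} core')
a=cv2.imread('pics/top5.png')[140:200,260:360];b=cv2.imread('pics/scene5.png')[220:310,260:370]
a=cv2.resize(a,(400,240));b=cv2.resize(b,(400,327)); cv2.imwrite('pics/c5.png',np.vstack([a,b]))
s=ctrl.sense();print(s['eef_pos'],s['ee_rot'],s['force'],s['grip_width'])
```

```text
top core 155 [616.8  77.8] [89.2 91.1] 4.2 med [620.3  79.5  65.3]
top slab 539 [616.8  74.9] [90.3 92.5] 3.6 med [620.   79.7  51.3]
top lid 826 [365.2 -79.7] [240.3 197.2] 89.6 med [ 326.5 -148.5   11. ]
top A core 132 [ 470.  -278.4] [33.4 36.9] 1.4 med [ 468.6 -277.4   25. ]
top roof core 133 [ 471.2 -368.2] [33.4 36.7] 0.8 med [ 469.7 -368.3   24.9]
top B core 128 [ 380.3 -278.6] [32.8 36.6] 0.8 med [ 380.3 -279.    23.8]
scene core 205 [619.6  78.7] [95.  88.8] 6.1 med [619.3  80.   64.7]
scene slab 405 [618.4  78.6] [94.3 89.8] 6.2 med [626.3  77.   51.1]
scene lid 1902 [365.4 -76.2] [199.1 200.4] 1.3 med [384.4 -66.3  10.4]
scene A core 97 [ 467.7 -277.3] [39.1 36.9] 2.9 med [ 469.1 -276.7   23.8]
scene roof core 103 [ 470.7 -367.4] [40.2 37.8] 4.7 med [ 472.6 -366.4   24.5]
scene B core 84 [ 378.6 -278. ] [40.2 37.7] 0.6 med [ 379.4 -278.3   23.7]
[491.36063137 -68.21597279 178.18866877] [ 4.01901689e-04  6.79428657e-01  7.33741413e-01 -2.75780434e-04] [ 1.21419296 -0.03594824  0.76240993] 0.6105984081455643
```

View pics/c5.png

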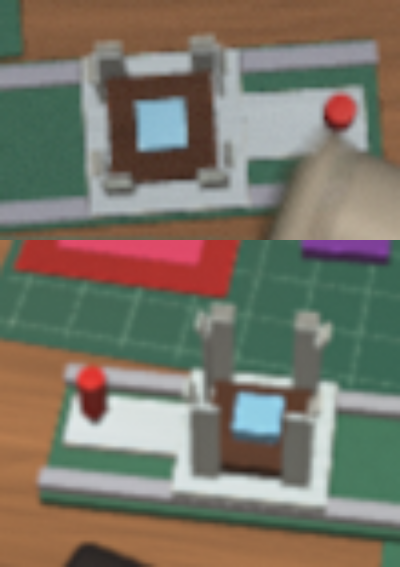

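Picture: the plinth sits square in the pocket angles with its core centred. Next is storey A.

Call:
apply_moves:
  targets:
    - [46,[-24,-211,-78],[0,0,-3]]
    - [46,[-24,-211,-78],[0,0,-3]]
    - [46,[-24,-211,-78],[0,0,-3]]
    - [46,[-24,-211,-78],[0,0,-3]]
    - [46,[-24,-211,-78],[0,0,-3]]
    - [46,[-24,-211,-78],[0,0,-3]]
    - [46,[-24,-211,-78],[0,0,-3]]
    - [46,[-24,-211,-78],[0,0,-3]]
    - [46,[-24,-211,-78],[0,0,-3]]

```text
time_s: 13.25
eef_pos: [469.8, -275.1, 100.0]
ee_rot: [0.0, 0.696, 0.718, 0.0]
force: [0.5, 0.5, -0.7]
grip_width: 0.54
grip_force: 0.0
```

Run:
```python
from h import *
s=ctrl.sense();print(s['eef_pos'],s['ee_rot'],s['force'],s['grip_width'])
```

```text
[ 469.8497081  -275.08484679   99.95155371] [4.36755506e-04 6.96196641e-01 7.17850990e-01 5.17034482e-05] [ 0.46522127  0.53946044 -0.73267335] 0.5401697834543379
```

Call:
apply_moves:
  targets:
    - [46,[-0.8,-2.4,-40],[0,0,0]]
    - [46,[-0.8,-2.4,-75],[0,0,0]]
    - [46,[-0.8,-2.4,-87],[0,0,0]]
    - [46,[-0.8,-2.4,-87.5],[0,0,0]]
    - [46,[-0.8,-2.4,-87.5],[0,0,0]]
    - [20,[-0.8,-2.4,-87.5],[0,0,0]]
    - [20,[-0.8,-2.4,-87.5],[0,0,0]]
    - [20,[-0.8,-2.4,-87.5],[0,0,0]]
    - [20,[-0.8,-2.4,-87.5],[0,0,0]]
    - [20,[-0.8,-2.4,-87.5],[0,0,0]]
    - [20,[-0.8,-2.4,-75],[0,0,0]]
    - [20,[-0.8,-2.4,-45],[0,0,0]]
    - [20,[-0.8,-2.4,0],[0,0,0]]
    - [20,[-0.8,-2.4,45],[0,0,0]]
    - [20,[-0.8,-2.4,60],[0,0,0]]
    - [20,[-0.8,-2.4,60],[0,0,0]]
    - [20,[-0.8,-2.4,60],[0,0,0]]

```text
time_s: 14.95
eef_pos: [468.1, -278.3, 159.1]
ee_rot: [-0.0, 0.697, 0.717, -0.0]
force: [-0.1, 0.2, -1.3]
grip_width: 0.412
grip_force: 30.1
```

Run:
```python
from h import *
s=ctrl.sense();print(s['eef_pos'],s['ee_rot'],s['force'],s['grip_width'])
im,W=snap('scene','scene6'); rect(W,(400,540),(-350,-200),150,162,'slab'); rect(W,(265,465),(-200,40),7,18,'lid')
```

```text
[ 468.09071635 -278.26847011  159.08125261] [-2.33773659e-04  6.96812899e-01  7.17252904e-01 -4.11260876e-05] [-0.0789727   0.20475545 -1.26792093] 0.41170215270860033
slab 311 [ 468.4 -277. ] [87.  81.9] 1.1 med [ 485.5 -260.5  155.2]
lid 2087 [366.2 -71.1] [199.8 210.9] 2.0 med [375.8 -75.5  10.5]
```

Call:
apply_moves:
  targets:
    - [20,[15,36,2],[0,0,1]]
    - [20,[32,75,2],[0,0,2]]
    - [20,[49,115,2],[0,0,3]]
    - [20,[66,155,2],[0,0,3]]
    - [20,[83,195,2],[0,0,3]]
    - [20,[100,235,2],[0,0,3]]
    - [20,[117,275,2],[0,0,3]]
    - [20,[134,315,2],[0,0,3]]
    - [20,[145,340,2],[0,0,3]]
    - [20,[150.5,356.5,2],[0,0,3]]
    - [20,[150.5,356.5,2],[0,0,3]]
    - [20,[150.5,356.5,2],[0,0,3]]

```text
time_s: 16.2
eef_pos: [618.5, 77.2, 160.5]
ee_rot: [-0.0, 0.678, 0.735, -0.001]
force: [0.1, -0.3, -0.2]
grip_width: 0.411
grip_force: 30.1
```

Run:
```python
from h import *
im,W=snap('scene','scene7')
s=ctrl.sense();print(s['eef_pos'],s['ee_rot'],s['force'],s['grip_width'])
rect(W,(550,690),(10,150),150,163,'slab')
rect(W,(550,690),(10,145),115,134,'posts')
im,W=snap('top','top7'); rect(W,(550,690),(10,145),115,134,'posts t')
```

```text
[618.55890319  76.8017416  160.84009011] [-3.00415165e-04  6.78184613e-01  7.34891371e-01 -4.61991832e-04] [-0.47677159  0.30996909 -0.02555168] 0.40928400496943146
slab 497 [618.2  78. ] [82.4 80.2] 4.1 med [632.6  86.  156.6]
posts 138 [618.9  78.5] [ 98.6 102.3] 5.5 med [650.8 111.1 124.7]
posts t none
```

Call:
apply_moves:
  targets:
    - [20,[0.3,0.7,-20],[0,0,0]]
    - [20,[0.3,0.7,-40],[0,0,0]]
    - [20,[0.3,0.7,-58],[0,0,0]]
    - [20,[0.3,0.7,-72],[0,0,0]]
    - [20,[0.3,0.7,-82],[0,0,0]]
    - [20,[0.3,0.7,-85],[0,0,0]]
    - [20,[0.3,0.7,-85],[0,0,0]]

```text
time_s: 17.0
eef_pos: [619.3, 78.5, 76.4]
ee_rot: [0.0, 0.678, 0.735, 0.0]
force: [0.1, 1.0, 0.1]
grip_width: 0.416
grip_force: 30.1
```

Call:
apply_moves:
  targets:
    - [20,[0,0,-3],[0,0,0]]
    - [20,[0,0,-3],[0,0,0]]
    - [44,[0,0,-3],[0,0,0]]
    - [48,[0,0,-3],[0,0,0]]
    - [50,[0,0,-3],[0,0,0]]
    - [50,[0,0,10],[0,0,0]]
    - [50,[0,0,50],[0,0,0]]
    - [50,[0,0,89],[0,0,0]]
    - [50,[-25,-38,89],[0,0,-3]]
    - [50,[-50,-76,89],[0,0,-3]]
    - [50,[-77,-115,89],[0,0,-3]]
    - [46,[-240,-357,24],[0,0,-3]]
    - [46,[-240,-357,24],[0,0,-3]]
    - [46,[-240,-357,24],[0,0,-3]]
    - [46,[-240,-357,24],[0,0,-3]]
    - [46,[-240,-357,24],[0,0,-3]]
    - [46,[-240,-357,24],[0,0,-3]]
    - [46,[-240,-357,24],[0,0,-3]]
    - [46,[-240,-357,24],[0,0,-3]]
    - [46,[-240,-357,24],[0,0,-3]]

```text
time_s: 19.0
eef_pos: [379.9, -277.8, 101.0]
ee_rot: [0.001, 0.696, 0.718, 0.0]
force: [-0.1, -0.2, 0.3]
grip_width: 0.537
grip_force: 0.0
```

Run:
```python
from h import *
s=ctrl.sense();print(s['eef_pos'],s['ee_rot'],s['force'],s['grip_width'])
im,W=snap('scene','scene8'); rect(W,(575,665),(35,125),80,88,'core'); rect(W,(575,665),(35,125),66,75,'slab')
im,W=snap('top','top8'); rect(W,(600,640),(60,100),80,88,'core');
```

```text
[ 379.91303804 -277.84969614  101.00735039] [5.06820897e-04 6.96486704e-01 7.17569518e-01 4.20561854e-05] [-0.14150871 -0.16334702  0.26709041] 0.5373005385248896
core 167 [619.3  80.7] [91.4 82.9] 3.3 med [620.9  80.3  83.8]
slab 396 [619.7  79.6] [88.5 88.6] 0.8 med [615.6  79.3  70. ]
core 125 [620.2  79.1] [35.4 35. ] 0.8 med [619.7  78.7  84.4]
```

Call:
apply_moves:
  targets:
    - [46,[-0.4,-0.5,-40],[0,0,0]]
    - [46,[-0.4,-0.5,-75],[0,0,0]]
    - [46,[-0.4,-0.5,-88],[0,0,0]]
    - [46,[-0.4,-0.5,-88.5],[0,0,0]]
    - [46,[-0.4,-0.5,-88.5],[0,0,0]]
    - [20,[-0.4,-0.5,-88.5],[0,0,0]]
    - [20,[-0.4,-0.5,-88.5],[0,0,0]]
    - [20,[-0.4,-0.5,-88.5],[0,0,0]]
    - [20,[-0.4,-0.5,-88.5],[0,0,0]]
    - [20,[-0.4,-0.5,-88.5],[0,0,0]]
    - [20,[-0.4,-0.5,-75],[0,0,0]]
    - [20,[-0.4,-0.5,-45],[0,0,0]]
    - [20,[-0.4,-0.5,0],[0,0,0]]
    - [20,[-0.4,-0.5,45],[0,0,0]]
    - [20,[-0.4,-0.5,60],[0,0,0]]
    - [20,[-0.4,-0.5,60],[0,0,0]]

```text
time_s: 20.7
eef_pos: [379.6, -279.6, 162.9]
ee_rot: [0.003, 0.697, 0.717, -0.0]
force: [-0.2, -0.1, -1.4]
grip_width: 0.412
grip_force: 30.2
```

Call:
apply_moves:
  targets:
    - [20,[22,33,2],[0,0,1]]
    - [20,[44,66,2],[0,0,2]]
    - [20,[66,99,2],[0,0,3]]
    - [20,[88,132,2],[0,0,3]]
    - [20,[110,165,2],[0,0,3]]
    - [20,[132,198,2],[0,0,3]]
    - [20,[154,231,2],[0,0,3]]
    - [20,[176,264,2],[0,0,3]]
    - [20,[198,297,2],[0,0,3]]
    - [20,[220,330,2],[0,0,3]]
    - [20,[232,347,2],[0,0,3]]
    - [20,[239.5,357,2],[0,0,3]]
    - [20,[239.5,357,2],[0,0,3]]
    - [20,[239.5,357,2],[0,0,3]]

```text
time_s: 22.1
eef_pos: [617.7, 77.9, 161.1]
ee_rot: [-0.001, 0.678, 0.735, -0.001]
force: [0.5, -0.2, -0.2]
grip_width: 0.416
grip_force: 30.2
```

Run:
```python
from h import *
im,W=snap('scene','scene9')
s=ctrl.sense();print(s['eef_pos'],s['ee_rot'],s['force'],s['grip_width'])
rect(W,(550,690),(10,150),149,164,'slab')
rect(W,(550,690),(10,145),115,134,'posts')
```

```text
[617.74845234  77.54009522 161.49336908] [-5.06249062e-04  6.77963059e-01  7.35095594e-01 -5.49879270e-04] [-0.40150018 -0.03084516 -0.38490071] 0.4139365373669436
slab 485 [618.1  78.5] [82.3 80. ] 5.2 med [632.4  86.  157.7]
posts 129 [619.7  78.5] [ 96.9 102.3] 5.3 med [650.4 112.5 125.1]
```

Call:
apply_moves:
  targets:
    - [20,[0.9,0.3,-20],[0,0,0]]
    - [20,[0.9,0.3,-40],[0,0,0]]
    - [20,[0.9,0.3,-56],[0,0,0]]
    - [20,[0.9,0.3,-63],[0,0,0]]
    - [20,[0.9,0.3,-66],[0,0,0]]
    - [20,[0.9,0.3,-66],[0,0,0]]

```text
time_s: 22.75
eef_pos: [619.3, 78.2, 96.6]
ee_rot: [0.0, 0.678, 0.735, 0.0]
force: [0.4, 1.3, -1.7]
grip_width: 0.416
grip_force: 30.2
```

Call:
apply_moves:
  targets:
    - [20,[0,0,-3],[0,0,0]]
    - [20,[0,0,-4],[0,0,0]]
    - [20,[0,0,-4],[0,0,0]]
    - [44,[0,0,-4],[0,0,0]]
    - [48,[0,0,-4],[0,0,0]]
    - [50,[0,0,-4],[0,0,0]]
    - [50,[0,0,10],[0,0,0]]
    - [50,[0,0,45],[0,0,0]]
    - [50,[0,0,69],[0,0,0]]
    - [50,[-15,-44,69],[0,0,-3]]
    - [50,[-30,-90,69],[0,0,-3]]
    - [46,[-149,-446,4],[0,0,-3]]
    - [46,[-149,-446,4],[0,0,-3]]
    - [46,[-149,-446,4],[0,0,-3]]
    - [46,[-149,-446,4],[0,0,-3]]
    - [46,[-149,-446,4],[0,0,-3]]
    - [46,[-149,-446,4],[0,0,-3]]
    - [46,[-149,-446,4],[0,0,-3]]
    - [46,[-149,-446,4],[0,0,-3]]
    - [46,[-149,-446,4],[0,0,-3]]

```text
time_s: 24.75
eef_pos: [468.6, -371.1, 100.5]
ee_rot: [0.0, 0.698, 0.716, -0.0]
force: [0.4, 1.0, 0.5]
grip_width: 0.538
grip_force: 0.0
```

Call:
apply_moves:
  targets:
    - [46,[0,0,0],[0,0,0]]
    - [46,[0,0,0],[0,0,0]]
    - [46,[0,0,0],[0,0,0]]

```text
time_s: 25.05
eef_pos: [470.9, -366.6, 101.0]
ee_rot: [0.0, 0.696, 0.718, 0.0]
force: [-0.4, 0.5, 0.2]
grip_width: 0.541
grip_force: 0.0
```

Run:
```python
from h import *
s=ctrl.sense();print(s['eef_pos'],s['ee_rot'],s['force'],s['grip_width'])
im,W=snap('scene','scene10'); rect(W,(600,640),(58,102),99,108,'core'); rect(W,(575,665),(35,125),85,94,'slab');rect(W,(265,465),(-200,40),7,18,'lid')
im,W=snap('top','top10'); rect(W,(600,640),(58,102),99,108,'core');
```

```text
[ 470.93640778 -366.59404312  100.95167456] [3.64706149e-04 6.96236615e-01 7.17812262e-01 1.42023668e-05] [-0.37837236  0.45765075  0.15775302] 0.5407373756434997
core 141 [619.1  79. ] [38.5 35.5] 4.4 med [619.9  78.7 102.6]
slab 437 [619.3  80.1] [88.7 84.8] 1.8 med [618.9  79.6  88.9]
lid 2093 [365.4 -78.1] [198.7 196.9] 1.6 med [375.8 -76.1  10.4]
core 147 [620.2  78.4] [35.7 34.6] 1.1 med [620.1  78.5 103.4]
```

Call:
apply_moves:
  targets:
    - [46,[-0.4,-1,-40],[0,0,0]]
    - [46,[-0.4,-1,-75],[0,0,0]]
    - [46,[-0.4,-1,-88],[0,0,0]]
    - [46,[-0.4,-1,-88.5],[0,0,0]]
    - [46,[-0.4,-1,-88.5],[0,0,0]]
    - [20,[-0.4,-1,-88.5],[0,0,0]]
    - [20,[-0.4,-1,-88.5],[0,0,0]]
    - [20,[-0.4,-1,-88.5],[0,0,0]]
    - [20,[-0.4,-1,-88.5],[0,0,0]]
    - [20,[-0.4,-1,-88.5],[0,0,0]]
    - [20,[-0.4,-1,-75],[0,0,0]]
    - [20,[-0.4,-1,-45],[0,0,0]]
    - [20,[-0.4,-1,0],[0,0,0]]
    - [20,[-0.4,-1,45],[0,0,0]]
    - [20,[-0.4,-1,60],[0,0,0]]
    - [20,[-0.4,-1,60],[0,0,0]]

```text
time_s: 26.75
eef_pos: [470.6, -369.3, 164.1]
ee_rot: [0.003, 0.697, 0.717, -0.0]
force: [-0.2, -0.1, -0.7]
grip_width: 0.412
grip_force: 30.7
```

Call:
apply_moves:
  targets:
    - [20,[13,40,3],[0,0,1]]
    - [20,[26,80,3],[0,0,2]]
    - [20,[39,120,3],[0,0,3]]
    - [20,[52,160,3],[0,0,3]]
    - [20,[65,200,3],[0,0,3]]
    - [20,[78,240,3],[0,0,3]]
    - [20,[91,280,3],[0,0,3]]
    - [20,[104,320,3],[0,0,3]]
    - [20,[117,360,3],[0,0,3]]
    - [20,[130,395,3],[0,0,3]]
    - [20,[141,425,3],[0,0,3]]
    - [20,[149,446.5,3],[0,0,3]]
    - [20,[149,446.5,3],[0,0,3]]
    - [20,[149,446.5,3],[0,0,3]]
    - [20,[149,446.5,3],[0,0,3]]

```text
time_s: 28.25
eef_pos: [618.4, 76.9, 162.8]
ee_rot: [-0.0, 0.678, 0.735, -0.0]
force: [0.1, 0.1, 0.3]
grip_width: 0.406
grip_force: 30.7
```

Run:
```python
from h import *
im,W=snap('scene','scene11')
s=ctrl.sense();print(s['eef_pos'],s['ee_rot'],s['force'],s['grip_width'])
rect(W,(550,690),(10,150),149,165,'slab')
rect(W,(550,690),(10,145),115,134,'posts')
```

```text
[618.5173999   76.84681165 163.05803161] [-2.14023823e-04  6.78278324e-01  7.34804995e-01 -2.96947167e-04] [-0.37239999  0.50011998 -0.49219271] 0.4098692164450018
slab 484 [618.3  78.2] [81.8 79.9] 4.8 med [631.8  86.7 158.8]
posts 131 [618.2  78.7] [ 99.8 101. ] 4.5 med [650.5 112.2 125.4]
```

Call:
apply_moves:
  targets:
    - [20,[0.8,0.8,-20],[0,0,0]]
    - [20,[0.8,0.8,-36],[0,0,0]]
    - [20,[0.8,0.8,-44],[0,0,0]]
    - [20,[0.8,0.8,-48],[0,0,0]]
    - [20,[0.8,0.8,-49],[0,0,0]]
    - [20,[0.8,0.8,-49],[0,0,0]]

```text
time_s: 28.9
eef_pos: [619.8, 78.5, 114.8]
ee_rot: [0.0, 0.678, 0.735, 0.0]
force: [-0.5, 0.1, 0.0]
grip_width: 0.414
grip_force: 30.6
```

Call:
apply_moves:
  targets:
    - [20,[0,0,-2],[0,0,0]]
    - [20,[0,0,-3.5],[0,0,0]]
    - [20,[0,0,-3.5],[0,0,0]]
    - [44,[0,0,-3.5],[0,0,0]]
    - [48,[0,0,-3.5],[0,0,0]]
    - [50,[0,0,-3.5],[0,0,0]]
    - [50,[0,0,10],[0,0,0]]
    - [50,[0,0,40],[0,0,0]]
    - [50,[0,0,60],[0,0,0]]
    - [50,[3,-42,60],[0,0,0]]
    - [50,[6,-85,50],[0,0,0]]
    - [50,[9.7,-129.5,20],[0,0,0]]
    - [50,[9.7,-129.5,20],[0,0,0]]
    - [50,[9.7,-129.5,20],[0,0,0]]

```text
time_s: 30.3
eef_pos: [629.2, -51.5, 134.4]
ee_rot: [-0.0, 0.678, 0.735, -0.0]
force: [-0.2, 0.0, 1.0]
grip_width: 0.583
grip_force: 0.0
```

Run:
```python
from h import *
s=ctrl.sense();print(s['eef_pos'],s['force'],s['grip_width'])
im,W=snap('scene','scene12'); rect(W,(598,642),(58,102),118,128,'block'); rect(W,(575,665),(35,125),104,112,'slab');rect(W,(265,465),(-200,40),7,18,'lid')
im,W=snap('top','top12'); rect(W,(598,642),(58,102),118,128,'block')
b=cv2.imread('pics/scene12.png')[190:310,230:390]; cv2.imwrite('pics/c6.png',cv2.resize(b,None,fx=4,fy=4,interpolation=cv2.INTER_CUBIC))
```

```text
[629.24233553 -51.50371405 134.40049359] [-0.23691465  0.03731161  1.00601055] 0.5834690152241827
block 152 [620.1  80.1] [40.2 36. ] 4.6 med [621.2  80.1 122.7]
slab 473 [619.4  80.3] [89.4 85.1] 1.2 med [625.6  80.3 107.8]
lid 1188 [365.5 -79.1] [196.7 194.3] 1.3 med [381.7 -35.9  10.4]
block 153 [620.7  79.5] [36. 36.] 4.2 med [619.9  80.3 123. ]
```

View pics/c6.png

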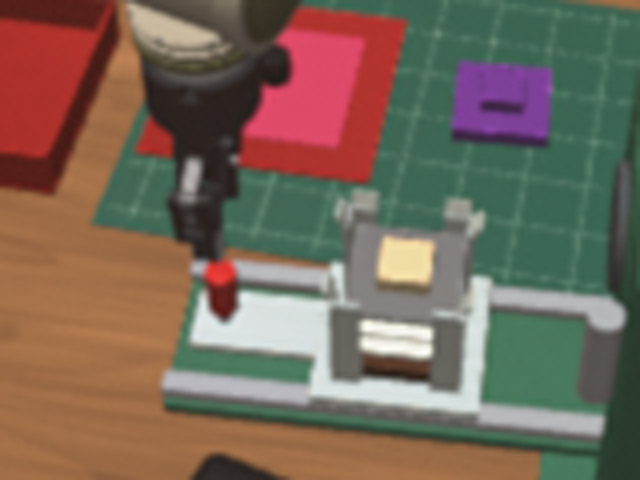

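Picture: the roof sits square on the tower, with the two storeys and plinth visible inside the angles and the gripper above the red knob. I grip the knob and push.

Call:
apply_moves:
  targets:
    - [50,[0,0,-40],[0,0,0]]
    - [50,[0,0,-75],[0,0,0]]
    - [50,[0,0,-80],[0,0,0]]
    - [50,[0,0,-80],[0,0,0]]
    - [12,[0,0,-80],[0,0,0]]
    - [12,[0,0,-80],[0,0,0]]
    - [12,[0,0,-80],[0,0,0]]
    - [12,[0,0,-80],[0,0,0]]
    - [12,[0,0,-80],[0,0,0]]
    - [12,[0,0,-80],[0,0,0]]
    - [12,[0,0,-80],[0,0,0]]
  squeeze: 60

```text
time_s: 31.5
eef_pos: [628.7, -50.8, 57.0]
ee_rot: [-0.0, 0.678, 0.735, -0.001]
force: [-12.3, 1.1, 11.9]
grip_width: 0.264
grip_force: 59.0
```

Call:
apply_moves:
  targets:
    - [12,[-0.2,3,0],[0,0,0]]
    - [12,[-0.6,8,0],[0,0,0]]
    - [12,[-1.2,16,0],[0,0,0]]
    - [12,[-2,26,0],[0,0,0]]
    - [12,[-3,38,0],[0,0,0]]
    - [12,[-3.9,50,0],[0,0,0]]
    - [12,[-4.9,62,0],[0,0,0]]
    - [12,[-5.8,74,0],[0,0,0]]
    - [12,[-6.8,86,0],[0,0,0]]
    - [12,[-7.7,98,0],[0,0,0]]
    - [12,[-8.7,110,0],[0,0,0]]
    - [12,[-9.6,122,0],[0,0,0]]
    - [12,[-10.5,134,0],[0,0,0]]
    - [12,[-11.4,145,0],[0,0,0]]
    - [12,[-12.1,154,0],[0,0,0]]
    - [12,[-12.7,161,0],[0,0,0]]
    - [12,[-13.1,166,0],[0,0,0]]
    - [12,[-13.3,169,0],[0,0,0]]
    - [12,[-13.5,171,0],[0,0,0]]
    - [12,[-13.5,171,0],[0,0,0]]

```text
time_s: 33.5
eef_pos: [614.3, 120.4, 57.0]
ee_rot: [-0.001, 0.678, 0.735, -0.001]
force: [-16.4, -1.7, 15.7]
grip_width: 0.264
grip_force: 59.6
```

Call:
apply_moves:
  targets:
    - [12,[-0.8,1,1.5],[0,0,0]]
    - [12,[-0.9,2.5,1.5],[0,0,0]]
    - [12,[-1,4,1.5],[0,0,0]]
    - [12,[-1,5,1.5],[0,0,0]]
    - [12,[-1,5,1.5],[0,0,0]]

```text
time_s: 34.0
eef_pos: [614.0, 123.5, 57.0]
ee_rot: [0.0, 0.678, 0.735, -0.002]
force: [-9.0, -9.9, 4.1]
grip_width: 0.261
grip_force: 60.5
```

Run:
```python
from h import *
s=ctrl.sense();print(s['eef_pos'],s['force'],s['grip_width'])
im,W=snap('top','top13'); im,W=snap('scene','scene13'); rect(W,(550,690),(190,305),115,135,'posts')
rect(W,(560,650),(210,290),165,195,'plate')
b=cv2.imread('pics/scene13.png')[170:320,260:460]; cv2.imwrite('pics/c7.png',cv2.resize(b,None,fx=4,fy=4,interpolation=cv2.INTER_CUBIC))
```

```text
[614.02385021 123.5272855   57.04346088] [-9.01500095 -9.87195208  4.10170157] 0.26137084365958935
posts 43 [597.8 203.2] [13.2 95.1] 85.6 med [572.8 205.8 126.7]
plate none
```

Call:
apply_moves:
  targets:
    - [30,[0,0,0],[0,0,0]]
    - [50,[0,0,0],[0,0,0]]
    - [50,[0,0,0],[0,0,0]]
    - [50,[0,0,10],[0,0,0]]
    - [50,[0,0,50],[0,0,0]]
    - [50,[0,0,95],[0,0,0]]
    - [50,[0,0,140],[0,0,0]]
    - [30,[-40,0,180],[0,0,0]]
    - [10,[-80,0,210],[0,0,0]]
    - [0,[-120,20,240],[0,0,0]]
    - [0,[-139,50,270],[0,0,0]]
    - [0,[-139,80,300],[0,0,0]]
    - [0,[-139,110,325],[0,0,0]]
    - [0,[-139,110,325],[0,0,0]]
    - [0,[-139,110,325],[0,0,0]]

```text
time_s: 35.6
eef_pos: [475.5, 235.5, 381.1]
ee_rot: [0.0, 0.677, 0.736, 0.0]
force: [0.5, -1.0, -0.3]
grip_width: -0.003
grip_force: 0.0
```

Run:
```python
from h import *
s=ctrl.sense();print(s['eef_pos'],s['force'],s['grip_width'],s['joints'])
im,W=snap('top','top14')
rect(W,(440,510),(320,440),342,356,'grip t')
im,W=snap('scene','scene14'); rect(W,(550,690),(190,305),115,135,'posts');rect(W,(440,510),(320,440),342,356,'grip s')
b=cv2.imread('pics/scene14.png')[130:330,260:500]; cv2.imwrite('pics/c7.png',cv2.resize(b,None,fx=3,fy=3,interpolation=cv2.INTER_CUBIC))
```

```text
[475.54955144 235.47139369 381.12054556] [ 0.51356485 -0.99605372 -0.32455754] -0.0027332202938818175 [ 2.38917579e-01  2.73094815e-01  1.16863560e+00 -2.23388741e-04
  1.69917443e+00  1.56428090e-01]
grip t 79 [470.2 420.3] [21.6 22.5] 11.7 med [469.4 419.4 350. ]
posts 42 [599.8 203. ] [13.2 91.8] 85.7 med [572.9 205.8 127.2]
grip s 289 [476.4 376. ] [ 21.9 111.3] 4.9 med [478.5 376.8 348.6]
```

View pics/c7.png

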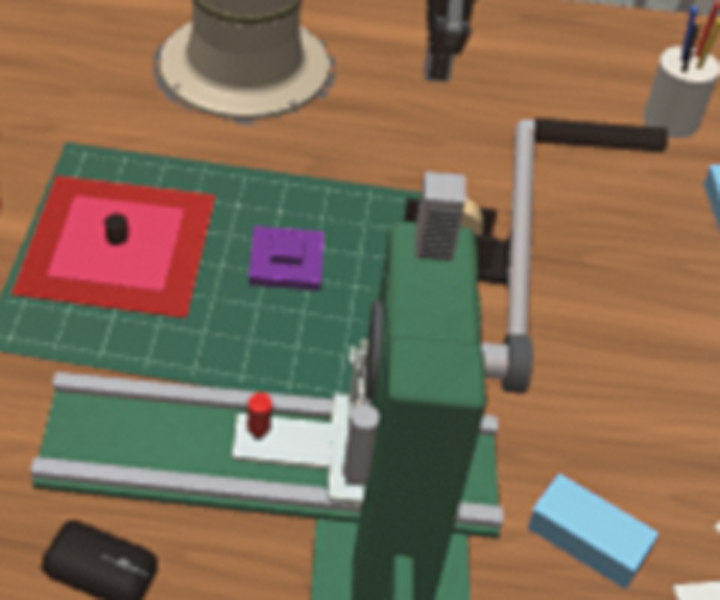

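Picture: the table is fully in under the head, the tower is inside and the lever is up with its grip free. I go over the grip with the fingers shut.

Call:
apply_moves:
  targets:
    - [0,[0,40,0],[0,0,0]]
    - [0,[0,80,0],[0,0,0]]
    - [0,[-1,120,0],[0,0,0]]
    - [0,[-1.2,156,0],[0,0,0]]
    - [0,[-1.2,156,-10],[0,0,0]]
    - [0,[-1.2,156,-20],[0,0,0]]
    - [0,[-1.2,156,-26],[0,0,0]]
    - [0,[-1.2,156,-29],[0,0,0]]
    - [0,[-1.2,156,-31],[0,0,0]]
    - [0,[-1.2,156,-32],[0,0,0]]
    - [0,[-1.2,156,-32],[0,0,0]]

```text
time_s: 36.8
eef_pos: [474.6, 390.0, 350.5]
ee_rot: [0.001, 0.678, 0.735, 0.0]
force: [-2.0, -5.3, 6.7]
grip_width: -0.0
grip_force: 3.5
```

Call:
apply_moves:
  targets:
    - [0,[-5,-0.4,-9.5],[0,0,0]]
    - [0,[-9.5,-0.7,-18.7],[0,0,0]]
    - [0,[-13.5,-1,-28.5],[0,0,0]]
    - [0,[-17,-1.3,-38.2],[0,0,0]]
    - [0,[-20,-1.5,-48.3],[0,0,0]]
    - [0,[-22.3,-1.7,-58.4],[0,0,0]]
    - [0,[-24.2,-1.9,-68.8],[0,0,0]]
    - [0,[-25.6,-2,-79.1],[0,0,0]]
    - [0,[-26.4,-2.1,-89.5],[0,0,0]]
    - [0,[-26.7,-2.1,-100],[0,0,0]]
    - [0,[-26.4,-2.1,-110.5],[0,0,0]]
    - [0,[-25.6,-2,-120.9],[0,0,0]]
    - [0,[-24.2,-1.9,-131.2],[0,0,0]]
    - [0,[-22.3,-1.7,-141.6],[0,0,0]]
    - [0,[-20,-1.5,-151.7],[0,0,0]]
    - [0,[-17,-1.3,-161.8],[0,0,0]]
    - [0,[-17,-1.3,-161.8],[0,0,0]]

```text
time_s: 38.5
eef_pos: [457.8, 389.8, 187.2]
ee_rot: [-0.0, 0.678, 0.735, 0.0]
force: [-4.1, -0.5, 6.6]
grip_width: -0.001
grip_force: 2.9
```

Call:
apply_moves:
  targets:
    - [0,[2.4,0.2,-6.5],[0,0,0]]
    - [0,[4.8,0.3,-13.1],[0,0,0]]
    - [0,[6.5,0.4,-17],[0,0,0]]
    - [0,[7.7,0.5,-20],[0,0,0]]
    - [0,[8.9,0.6,-22.7],[0,0,0]]
    - [0,[8.9,0.6,-22.7],[0,0,0]]
    - [0,[8.9,0.6,-22.7],[0,0,0]]

```text
time_s: 39.2
eef_pos: [466.2, 390.6, 165.8]
ee_rot: [-0.0, 0.678, 0.735, 0.0]
force: [-6.2, 0.7, 7.3]
grip_width: 0.0
grip_force: 3.4
```

Call:
apply_moves:
  targets:
    - [0,[0.5,0,-1],[0,0,0]]
    - [0,[0.9,0,-2],[0,0,0]]
    - [0,[1.4,0,-3],[0,0,0]]
    - [0,[1.4,0,-3],[0,0,0]]
    - [0,[1.4,0,-3],[0,0,0]]

```text
time_s: 39.7
eef_pos: [466.8, 390.8, 164.7]
ee_rot: [-0.001, 0.678, 0.735, 0.0]
force: [-14.0, -2.5, 22.0]
grip_width: 0.005
grip_force: 10.6
```

Call:
apply_moves:
  targets:
    - [0,[0,0,0.3],[0,0,0]]
    - [0,[0,0,0.3],[0,0,0]]
    - [0,[0,0,0.3],[0,0,0]]
    - [0,[0,0,0.3],[0,0,0]]
    - [0,[0,0,0.3],[0,0,0]]
    - [0,[0,0,0.3],[0,0,0]]
    - [0,[0,0,0.3],[0,0,0]]
    - [0,[0,0,0.3],[0,0,0]]
    - [0,[0,0,0.3],[0,0,0]]
    - [0,[0,0,0.3],[0,0,0]]

```text
time_s: 40.7
eef_pos: [466.7, 390.8, 164.8]
ee_rot: [-0.001, 0.678, 0.735, 0.0]
force: [-14.6, -2.2, 19.3]
grip_width: -0.002
grip_force: 9.9
```

Call:
apply_moves:
  targets:
    - [0,[-0.7,0,1.5],[0,0,0]]
    - [0,[-1.4,0,3],[0,0,0]]
    - [0,[-3.5,-0.2,7.5],[0,0,0]]
    - [0,[-5.5,-0.3,12.3],[0,0,0]]
    - [0,[-8,-0.5,19],[0,0,0]]
    - [0,[-10.3,-0.6,25.4],[0,0,0]]
    - [0,[-13.2,-0.9,35.4],[0,0,0]]
    - [0,[-15.6,-1,45.6],[0,0,0]]
    - [0,[-17.5,-1.2,55.9],[0,0,0]]
    - [0,[-18.9,-1.3,66.3],[0,0,0]]
    - [0,[-19.7,-1.4,76.7],[0,0,0]]
    - [0,[-20,-1.4,87.2],[0,0,0]]
    - [0,[-19.7,-1.4,97.7],[0,0,0]]
    - [0,[-18.9,-1.3,108.1],[0,0,0]]
    - [0,[-17.5,-1.2,118.5],[0,0,0]]
    - [0,[-15.6,-1,128.8],[0,0,0]]
    - [0,[-13.2,-0.9,139],[0,0,0]]
    - [0,[-10.3,-0.6,149],[0,0,0]]

```text
time_s: 42.5
eef_pos: [457.8, 390.0, 311.3]
ee_rot: [-0.0, 0.678, 0.735, -0.0]
force: [3.4, -0.2, 3.7]
grip_width: -0.001
grip_force: 1.6
```

Call:
apply_moves:
  targets:
    - [0,[3.5,0.1,8],[0,0,0]]
    - [0,[7.5,0.6,16],[0,0,0]]
    - [0,[11,0.8,24],[0,0,0]]
    - [0,[15,1.1,31],[0,0,0]]
    - [0,[17,1.3,36],[0,0,0]]
    - [0,[17,1.3,40],[0,0,0]]
    - [0,[17,1.3,44],[0,0,0]]
    - [0,[17,1.3,54],[0,0,0]]
    - [0,[17,1.3,64],[0,0,0]]
    - [0,[17,1.3,64],[0,0,0]]

```text
time_s: 43.5
eef_pos: [474.7, 391.4, 376.3]
ee_rot: [0.0, 0.678, 0.735, 0.001]
force: [0.2, 0.3, 1.0]
grip_width: -0.002
grip_force: 0.0
```

Run:
```python
from h import *
s=ctrl.sense();print(s['eef_pos'],s['force'],s['grip_width'],s['joints'])
im,W=snap('scene','scene15'); rect(W,(440,510),(320,440),342,356,'grip s'); rect(W,(595,645),(95,150),80,95,'tknob');rect(W,(265,465),(-200,40),7,18,'lid')
```

```text
[474.71128331 391.41638942 376.31330597] [0.24964016 0.29390887 0.99873354] -0.002114036938006656 [4.99320835e-01 4.89780187e-01 8.75319319e-01 8.73687722e-05
 1.77408055e+00 4.17931386e-01]
grip s 295 [475.7 376.2] [ 22.2 110.9] 4.3 med [477.9 376.9 348.2]
tknob 53 [615.2 123.4] [21.5 19.8] 8.6 med [616.2 123.7  87.2]
lid 2087 [365.1 -74. ] [198.5 206.7] 0.6 med [376.3 -74.9  10.5]
```

Call:
apply_moves:
  targets:
    - [0,[0,-40,0],[0,0,0]]
    - [0,[0,-80,0],[0,0,0]]
    - [0,[0,-120,0],[0,0,0]]
    - [0,[0,-160,0],[0,0,0]]
    - [20,[0,-195,-30],[0,0,0]]
    - [50,[0,-230,-60],[0,0,0]]
    - [50,[10,-268,-90],[0,0,0]]
    - [50,[45,-268,-120],[0,0,0]]
    - [50,[80,-268,-150],[0,0,0]]
    - [50,[115,-268,-180],[0,0,0]]
    - [50,[139.5,-268,-210],[0,0,0]]
    - [50,[139.5,-268,-240],[0,0,0]]
    - [50,[139.5,-268,-240],[0,0,0]]
    - [50,[139.5,-268,-280],[0,0,0]]
    - [50,[139.5,-268,-310],[0,0,0]]
    - [50,[139.5,-268,-318],[0,0,0]]
    - [50,[139.5,-268,-318],[0,0,0]]

```text
time_s: 45.25
eef_pos: [614.1, 123.4, 57.4]
ee_rot: [-0.0, 0.678, 0.735, -0.0]
force: [0.5, 0.2, -0.2]
grip_width: 0.59
grip_force: 0.0
```

Call:
apply_moves:
  targets:
    - [12,[0,0,0],[0,0,0]]
    - [12,[0,0,0],[0,0,0]]
    - [12,[0,0,0],[0,0,0]]
    - [12,[0,0,0],[0,0,0]]
    - [12,[0,0,0],[0,0,0]]
    - [12,[0,0,0],[0,0,0]]
  squeeze: 60

```text
time_s: 45.85
eef_pos: [614.1, 123.2, 59.1]
ee_rot: [0.0, 0.678, 0.735, 0.0]
force: [-7.0, -2.1, 9.2]
grip_width: 0.26
grip_force: 58.8
```

Call:
apply_moves:
  targets:
    - [12,[-0.3,-3,1],[0,0,0]]
    - [12,[0.1,-8,1],[0,0,0]]
    - [12,[0.7,-16,1],[0,0,0]]
    - [12,[1.5,-26,1],[0,0,0]]
    - [12,[2.4,-38,1],[0,0,0]]
    - [12,[3.4,-50,1],[0,0,0]]
    - [12,[4.3,-62,1],[0,0,0]]
    - [12,[5.3,-74,1],[0,0,0]]
    - [12,[6.2,-86,1],[0,0,0]]
    - [12,[7.2,-98,1],[0,0,0]]
    - [12,[8.1,-110,1],[0,0,0]]
    - [12,[9,-122,1],[0,0,0]]
    - [12,[10,-134,1],[0,0,0]]
    - [12,[10.9,-146,1],[0,0,0]]
    - [12,[11.7,-156,1],[0,0,0]]
    - [12,[12.3,-164,1],[0,0,0]]
    - [12,[12.8,-170,1],[0,0,0]]
    - [12,[13.1,-174,1],[0,0,0]]
    - [12,[13.3,-176,1],[0,0,0]]
    - [12,[13.3,-176,1],[0,0,0]]

```text
time_s: 47.85
eef_pos: [628.9, -53.7, 59.2]
ee_rot: [0.002, 0.678, 0.735, 0.001]
force: [4.9, 0.0, 4.7]
grip_width: 0.263
grip_force: 59.7
```

Call:
apply_moves:
  targets:
    - [12,[0.1,-1.5,0],[0,0,0]]
    - [12,[0.2,-3,0],[0,0,0]]
    - [12,[0.3,-4,0],[0,0,0]]
    - [12,[0.3,-4,0],[0,0,0]]

```text
time_s: 48.25
eef_pos: [629.1, -56.2, 59.2]
ee_rot: [0.001, 0.678, 0.735, 0.002]
force: [4.8, 6.2, 6.9]
grip_width: 0.261
grip_force: 60.0
```

Call:
apply_moves:
  targets:
    - [12,[0,-1.5,0],[0,0,0]]
    - [12,[0,-1.5,0],[0,0,0]]
    - [12,[0,-1.5,0],[0,0,0]]

```text
time_s: 48.55
eef_pos: [629.1, -56.2, 59.1]
ee_rot: [0.001, 0.678, 0.735, 0.002]
force: [5.3, 13.7, 6.9]
grip_width: 0.258
grip_force: 60.1
```

Call:
apply_moves:
  targets:
    - [30,[0,1.5,0],[0,0,0]]
    - [50,[0,1.5,0],[0,0,0]]
    - [50,[0,1.5,0],[0,0,0]]
    - [50,[0,1.5,20],[0,0,0]]
    - [50,[0,1.5,60],[0,0,0]]
    - [50,[-30,-20,90],[0,0,0]]
    - [50,[-60,-50,90],[0,0,0]]
    - [50,[-100,-75,90],[0,0,0]]
    - [50,[-140,-100,90],[0,0,0]]
    - [50,[-180,-120,90],[0,0,0]]
    - [50,[-180,-120,90],[0,0,0]]

```text
time_s: 49.65
eef_pos: [444.2, -180.0, 147.6]
ee_rot: [-0.001, 0.679, 0.734, -0.001]
force: [0.4, 0.1, 0.9]
grip_width: 0.586
grip_force: 0.0
```

Run:
```python
from h import *
s=ctrl.sense();print(s['eef_pos'],s['ee_rot'],s['force'],s['grip_width'])
for n in('top','scene'):
    im,W=snap(n,n+'16'); rect(W,(598,645),(50,97),118,128,n+' block'); rect(W,(550,690),(5,140),124,134,n+' lips'); rect(W,(595,660),(-80,-35),84,95,n+' tknob')
    rect(W,(250,480),(-200,40),7,18,n+' lid'); rect(W,(300,430),(-150,-20),38,52,n+' lid knob'); rect(W,(320,530),(-430,-220),41,52,n+' rim')
b=cv2.imread('pics/scene16.png')[120:320,170:410]; cv2.imwrite('pics/c8.png',cv2.resize(b,None,fx=3,fy=3,interpolation=cv2.INTER_CUBIC))
```

```text
[ 444.22818823 -180.01487696  147.57492599] [-7.46219685e-04  6.79329410e-01  7.33832834e-01 -6.06639791e-04] [0.36923946 0.06547199 0.90346329] 0.5857023879548544
top block 147 [621.6  74.9] [37.9 34.1] 1.0 med [619.9  74.9 123.4]
top lips 164 [619.3  72.6] [102.6 101.7] 4.9 med [625.1  72.1 127.3]
top tknob 47 [629.4 -55.6] [21.1 20.6] 0.7 med [630.3 -56.9  88.5]
top lid 2156 [367.7 -72.6] [224.3 225. ] 0.0 med [388.1 -37.6  11.1]
top lid knob 67 [366. -79.] [26.9 23.3] 14.7 med [364.9 -79.7  43.9]
top rim 264 [ 426.9 -323.3] [188.8 190.4] 1.1 med [ 420.7 -402.1   45.8]
scene block 148 [619.7  75.3] [39.6 35.3] 5.2 med [620.5  75.5 122.6]
scene lips 137 [617.6  73. ] [104.4 101.6] 4.9 med [618.6  66.7 127.2]
scene tknob 47 [629.  -55.9] [24.2 21.6] 34.3 med [630.4 -56.8  87.5]
scene lid 2108 [371.  -75.9] [211.4 201.4] 2.4 med [377.2 -76.3  10.4]
scene lid knob 44 [365.9 -79. ] [25.6 24.2] 19.0 med [365.4 -78.1  43.2]
scene rim 330 [ 424.2 -323. ] [197.3 191.6] 1.9 med [ 452.3 -346.4   44.6]
```

View pics/c8.png

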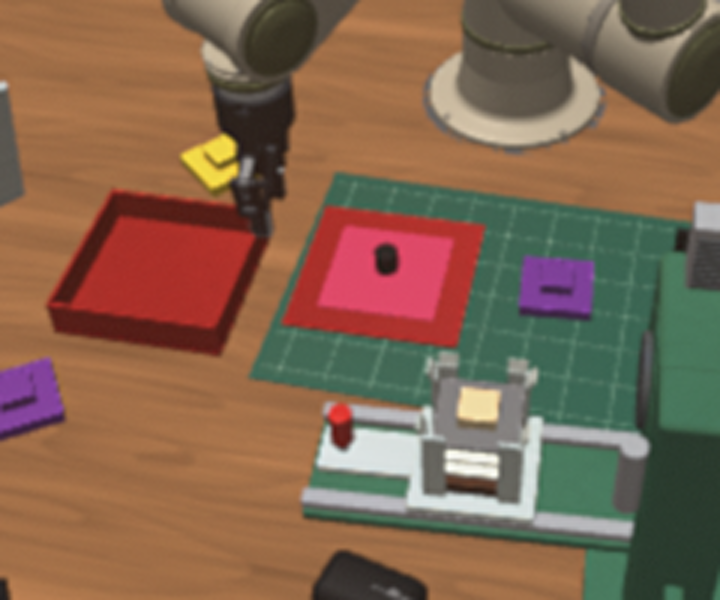

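Picture: the table is fully out, the tower stands square, and the lid lies undisturbed on the mat with its knob at about (366,-79). Next I fetch the lid.

Call:
apply_moves:
  targets:
    - [60,[-30,40,-20],[0,0,0]]
    - [60,[-60,80,-40],[0,0,0]]
    - [60,[-78.5,101,-60],[0,0,0]]
    - [60,[-78.5,101,-70],[0,0,0]]
    - [60,[-78.5,101,-70],[0,0,0]]
    - [60,[-78.5,101,-70],[0,0,0]]

```text
time_s: 50.35
eef_pos: [370.3, -77.5, 78.0]
ee_rot: [0.001, 0.678, 0.736, 0.0]
force: [0.8, 0.1, -0.0]
grip_width: 0.703
grip_force: 0.0
```

Run:
```python
from h import *
s=ctrl.sense();print(s['eef_pos'],s['force'])
```

```text
[370.34951172 -77.51794141  78.0372418 ] [ 0.76858729  0.0746709  -0.00480152]
```

Adjust by (-4.6, -1.6), descend to z≈22, grip and lift.

Call:
apply_moves:
  targets:
    - [60,[-4.6,-1.6,-20],[0,0,0]]
    - [60,[-4.6,-1.6,-45],[0,0,0]]
    - [60,[-4.6,-1.6,-55],[0,0,0]]
    - [60,[-4.6,-1.6,-55],[0,0,0]]
    - [15,[-4.6,-1.6,-55],[0,0,0]]
    - [15,[-4.6,-1.6,-55],[0,0,0]]
    - [15,[-4.6,-1.6,-55],[0,0,0]]
    - [15,[-4.6,-1.6,-55],[0,0,0]]
    - [15,[-4.6,-1.6,-55],[0,0,0]]
    - [15,[-4.6,-1.6,-55],[0,0,0]]
    - [15,[-4.6,-1.6,-40],[0,0,0]]
    - [15,[-4.6,-1.6,-10],[0,0,0]]
    - [15,[-4.6,-1.6,20],[0,0,0]]
    - [15,[-4.6,-1.6,32],[0,0,0]]
    - [15,[-4.6,-1.6,32],[0,0,0]]
  squeeze: 50

```text
time_s: 51.85
eef_pos: [365.5, -79.3, 111.3]
ee_rot: [0.002, 0.678, 0.735, 0.0]
force: [-0.4, 0.4, -1.8]
grip_width: 0.309
grip_force: 50.0
```

Run:
```python
from h import *
s=ctrl.sense();print(s['eef_pos'],s['force'],s['grip_width'])
im,W=snap('scene','scene17'); rect(W,(250,480),(-195,40),93,105,'lid')
```

```text
[365.52508196 -79.28764153 111.32013833] [-0.38185289  0.3699342  -1.78111037] 0.3086035761647198
lid 2183 [366.  -79.7] [198.8 194.5] 1.6 med [383.  -69.3  97.8]
```

Call:
apply_moves:
  targets:
    - [15,[8,-35,0],[0,0,0]]
    - [15,[18,-75,0],[0,0,0]]
    - [15,[28,-115,0],[0,0,0]]
    - [15,[38,-155,0],[0,0,0]]
    - [15,[47,-195,0],[0,0,0]]
    - [15,[54,-225,0],[0,0,0]]
    - [15,[58.8,-243.3,-5],[0,0,0]]
    - [15,[58.8,-243.3,-10],[0,0,0]]
    - [15,[58.8,-243.3,-10],[0,0,0]]
    - [15,[58.8,-243.3,-10],[0,0,0]]

```text
time_s: 52.9
eef_pos: [423.1, -321.1, 99.0]
ee_rot: [-0.001, 0.678, 0.735, 0.0]
force: [0.0, 0.9, -2.2]
grip_width: 0.307
grip_force: 49.9
```

Run:
```python
from h import *
s=ctrl.sense();print(s['eef_pos'],s['force'],s['grip_width'])
im,W=snap('scene','scene18'); rect(W,(300,550),(-440,-205),80,98,'lid')
im,W=snap('top','top18'); rect(W,(300,550),(-440,-205),80,98,'lid t')
```

```text
[ 423.12877784 -321.07729569   98.98320653] [ 0.0425926   0.8516013  -2.18514807] 0.30670285167118483
lid 2135 [ 421.7 -321.8] [199.7 196.9] 1.1 med [ 443.6 -307.    85.5]
lid t 1499 [ 433.6 -321.8] [176.2 194.4] 1.8 med [ 470.6 -264.4   86.4]
```

Call:
apply_moves:
  targets:
    - [15,[1.5,-1.6,-10],[0,0,0]]
    - [15,[1.5,-1.6,-20],[0,0,0]]
    - [15,[1.5,-1.6,-28],[0,0,0]]
    - [15,[1.5,-1.6,-33],[0,0,0]]
    - [15,[1.5,-1.6,-36],[0,0,0]]
    - [15,[1.5,-1.6,-37.5],[0,0,0]]
    - [15,[1.5,-1.6,-37.5],[0,0,0]]

```text
time_s: 53.7
eef_pos: [424.7, -323.5, 63.6]
ee_rot: [-0.0, 0.678, 0.735, -0.0]
force: [-7.0, 6.8, 16.3]
grip_width: 0.306
grip_force: 51.8
```

Run:
```python
from h import *
for n in('scene','top'):
    im,W=snap(n,n+'19'); rect(W,(300,550),(-440,-205),45,58,n+' lid')
    if n=='scene':
        m=(W[...,0]>335)&(W[...,0]<515)&(W[...,1]>-412)&(W[...,1]<-235)&(W[...,2]>40)&(W[...,2]<62)
        p=W[m]; A=np.c_[p[:,0]-424,p[:,1]+323,np.ones(len(p))]; print(np.linalg.lstsq(A,p[:,2],rcond=None)[0])
```

```text
scene lid 2101 [ 423.9 -324. ] [199.4 196.6] 2.0 med [ 445.5 -308.4   50.3]
[-1.22472692e-03  1.50487258e-04  5.04230259e+01]
top lid 1403 [ 434.8 -323.6] [176.3 194. ] 1.7 med [ 470.4 -266.    50.6]
```

Lid top is at 50.4 mm and level, so it is seated. I release and retreat.

Call:
apply_moves:
  targets:
    - [15,[0,0,1.5],[0,0,0]]
    - [30,[0,0,1.5],[0,0,0]]
    - [60,[0,0,1.5],[0,0,0]]
    - [60,[0,0,1.5],[0,0,0]]
    - [60,[0,0,1.5],[0,0,0]]
    - [60,[0,0,20],[0,0,0]]
    - [60,[0,0,60],[0,0,0]]
    - [60,[0,0,100],[0,0,0]]
    - [60,[-40,40,130],[0,0,0]]
    - [60,[-70,80,150],[0,0,0]]
    - [60,[-70,80,150],[0,0,0]]
    - [60,[-70,80,150],[0,0,0]]

```text
time_s: 55.0
eef_pos: [354.5, -242.9, 213.4]
ee_rot: [0.001, 0.678, 0.735, -0.0]
force: [0.6, -0.5, -0.1]
grip_width: 0.7
grip_force: 0.0
```

Run:
```python
from h import *
s=ctrl.sense();print(s['eef_pos'],s['force'],s['grip_width'])
for n in('scene','top'):
    im,W=snap(n,n+'20'); rect(W,(300,550),(-440,-205),45,58,n+' lid'); rect(W,(598,645),(50,97),118,128,n+' block'); rect(W,(440,510),(320,440),342,356,n+' grip'); rect(W,(595,660),(-80,-35),84,95,n+' tknob')
```

```text
[ 354.5349879  -242.91210056  213.3948699 ] [ 0.59346791 -0.51167963 -0.08319873] 0.700373835177573
scene lid 2344 [ 423.5 -324.1] [199.9 197.4] 1.5 med [ 436.4 -318.2   50.2]
scene block 149 [619.6  75.1] [39.8 35.4] 4.1 med [620.5  75.7 122.7]
scene grip 291 [475.7 376.3] [ 20.6 111.3] 3.1 med [477.9 375.2 348.3]
scene tknob 47 [629.5 -54.7] [22.5 23.1] 53.8 med [629.7 -56.2  87.4]
top lid 2504 [ 438.  -324.6] [170.8 195.4] 1.9 med [ 464.3 -318.2   50.6]
top block 159 [621.6  74.9] [37.6 34.3] 1.5 med [620.4  74.8 123.1]
top grip 436 [474.7 375.8] [ 23.1 112.7] 6.4 med [474.1 374.9 349.7]
top tknob 50 [629.5 -55.7] [20.8 20.6] 0.9 med [630.2 -57.1  87. ]
```

View pics/scene20.png

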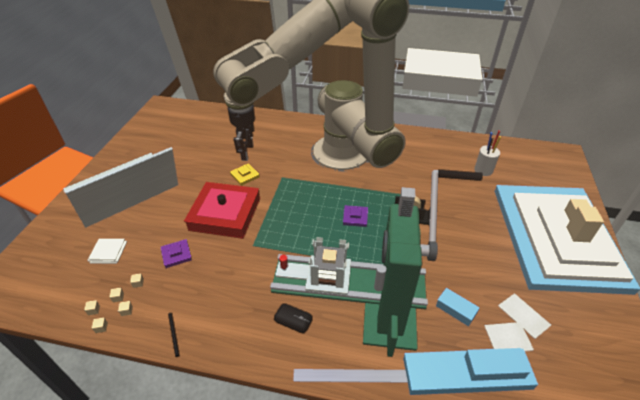

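Picture: the lid is on the tin at (222,208), the tower stands square in the drawn-out table at (328,265), the lever is up, and the mouse, tape and offcut haven't been moved. I hand in the job.

```bash
python3 -c "
from h import *
print(ctrl.finish_job())"
```

```text
the job is handed in; nothing more can be done
None
```

I completed every step and handed the job in at about 55 s. No verdict came back, but the last pictures show the pressed tower (plinth, two storeys, roof) square in the drawn-out table, the lever up, the lid level on the tin, and the mouse, tape and offcut where they were.

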